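# Re-divide the parts tote and pack the long and the short rail

## Task

Slide the tote's divider along until the long rail will fit in the compartment at the handle end and the short rail in the other one, and lay each rail flat on the floor of its compartment, without letting it drop in. The long rail stands upright in its stand: lift it out, lay it down flat on the bench and let go of it, then take it again for laying it in the tote. Leave the other things on the bench where they are.

Things in the scene. Friction and masses are not known exactly. Their poses are not given: they have to be found in the camera images.
- tote: Shallow open grey plastic tote, fixed to the bench, long side along its y axis. Origin: centre of its underside, on the bench top. Outside 106 mm (x; 124 mm over the rim lips at 30 to 36 mm height) by 290 mm (y), 36 mm high; inside 96 mm (x) by 280 mm (y), so the inner end faces are at y = -140 and +140 mm; the floor's upper face is 4 mm above the bench. A steel loop handle stands out 36 mm from the +y end wall, at 26 mm height: that is the handle end
- divider (a joint): Position in m of the tote's divider along the tote's +y axis: 0 in the middle of the tote, positive towards the handle end, travel -0.110 to +0.110. The divider is an upright plate 8 mm thick across the whole inside width, so it always splits the tote in two compartments; it slides with about 2 N of friction and stays where it is left. At value q the handle-end compartment is 136 - 1000 q mm long and the other 136 + 1000 q mm
- divider_tab (a point): Centre of the divider's grip tab, on the tote's centre line: a block standing on top of the divider plate, 12 mm thick along the tote's y, 44 mm wide along its x, from 38 to 68 mm above the bench (this point at 53 mm); axes as the tote's. The tab is part of the divider and moves with it
- stand: Stand fixed to the bench: 90 mm square steel base plate 6 mm thick with a black square socket on it, 49 mm outside, 33 mm inside, 46 mm high over the bench; the well is 40 mm deep, its floor 6 mm above the bench. Origin: centre of its underside; the socket's sides lie along its x and y
- rail_long_mid (a point): Centre of the long rail: square slotted aluminium bar 30 x 30 x 160 mm, about 0.17 kg, its length along this point's z axis, its faces normal to the x and y axes. At the start it stands upright in the stand's well, its lower end 6 mm and its top 166 mm above the bench, sides parallel to the stand's
- rail_short_mid (a point): Centre of the short rail: square slotted aluminium bar 30 x 30 x 75 mm, about 0.085 kg, its length along this point's x axis. At the start it lies flat on the bench (centre at 15 mm height)
- meter: Bystander: black hand-held multimeter lying on the bench, 150 x 75 x 34 mm; origin under its centre, length along x
- spool: Bystander: steel-grey solder spool, 60 mm diameter, 42 mm high; origin under its centre
- flux: Bystander: white bottle with black cap, 48 mm diameter, 110 mm high; origin under its centre
- bracket: Bystander: aluminium angle bracket, foot 90 x 50 x 4 mm lying on the bench, flange 44 mm high at its -x end; origin under its centre
- driver: Bystander: screwdriver with black handle lying on the left, about 200 mm long; length along x
- cup: Bystander: small steel bowl, 70 mm diameter, 40 mm high, beyond the tote; origin under its centre
- brush: Bystander: brush with wooden handle, about 200 mm long, lying beyond the tote; length along x
- rail_long: The long rail itself; origin at the centre of the end that is the lower one at the start, z along its length
- rail_short: The short rail itself; origin at the centre of its underside, x along its length
Mind the look-alikes: they are no part of the job. Leave any purple look-alike of the rail_long alone.

How it is judged:
On the way:
1. the long rail lies flat on the bench, outside the tote, and the fingers have let go of it (height (world z) of rail_long_mid below 0.021 m and angle between rail_long_mid's own z axis and vertical between 1.48 and 1.66 rad and contact force between the fingers and rail_long below 0.05 N and linear speed of rail_long below 0.05 m/s and (x of rail_long_mid in the frame of tote above 0.066 m or x of rail_long_mid in the frame of tote below -0.066 m or y of rail_long_mid in the frame of tote above 0.15 m or y of rail_long_mid in the frame of tote below -0.15 m)), for 0.2 s.
At the end, for the whole second after the job is handed in: The divider stands between -0.064 and -0.021 m (both rails fit lengthwise); the long rail lies flat (within 4 degrees) and at rest on the tote's floor in the compartment at the handle end, its centre not over 23 mm above the bench; the short rail likewise in the other compartment (value of joint divider between -0.064 and -0.021 m and y of rail_long_mid in the frame of tote between 0.01 and 0.066 m and x of rail_long_mid in the frame of tote between -0.05 and 0.05 m and z of each of rail_long_mid, rail_short_mid in the frame of tote below 0.023 m and angle between rail_long_mid's own z axis and vertical between 1.5 and 1.64 rad and y of rail_short_mid in the frame of tote between -0.13 and -0.05 m and x of rail_short_mid in the frame of tote between -0.05 and 0.05 m and angle between rail_short_mid's own x axis and vertical between 1.5 and 1.64 rad and linear speed of each of rail_long, rail_short below 0.02 m/s); the robot touches nothing.
It fails at once if a rail is dropped or tipped into the tote (moves faster than 0.6 m/s there with no finger touching it) ((contact force between the fingers and rail_long below 0.05 N and linear speed of rail_long above 0.6 m/s and x of rail_long_mid in the frame of tote between -0.048 and 0.048 m and y of rail_long_mid in the frame of tote between -0.14 and 0.14 m) or (contact force between the fingers and rail_short below 0.05 N and linear speed of rail_short above 0.6 m/s and x of rail_short_mid in the frame of tote between -0.048 and 0.048 m and y of rail_short_mid in the frame of tote between -0.14 and 0.14 m)).
It fails at once if a bystander is displaced by more than 30 mm (distance of any of meter, spool, flux, bracket, driver, cup, brush from where it was at the start of the episode above 0.03 m).
It also fails if it takes over 70 s, if anything falls off the work surface, if the arm or the gripper's body presses on something with over 40 N, if the wrist force passes 120 N, or if a joint passes its speed limit or range.

## Robot

A 6-joint arm with a two-finger parallel gripper is mounted at the origin on the work surface. World frame = base frame: x ahead of the robot, y to its left, z up, the work surface at z = 0. Lengths are in m, angles in rad, forces in N, time in s.
With the tool pointing down it reaches from about 0.35 to 0.95 m from the base axis. Payload 17.4 kg.
Tool frame: the origin (TCP) lies midway between the tips of the shut fingers; the grasp point (between the pads) lies 19 mm behind it; z points along the fingers, y is the direction in which the jaws open and shut (so a half turn about z gives the same grasp; the last joint's range is limited). The gripper opens to 93 mm and grips with 3 to 60 N. Pads are 15 mm wide; open, the fingers measure 128 mm over their backs; the gripper's body (75 mm by 188 mm) begins 65 mm behind the grasp point.
Start: joints at [-0.038, 0.116, 1.442, -0, 1.584, -0.038], TCP at [0.675, -0, 0.219] pointing down, gripper open.
Joint ranges: [-2.83, 2.83], [-0.83, 2.19], [0.07, 2.5], [-1.14, 4.28], [0.01, 3], [-2.97, 2.97]. Speed limits (rad/s): [1.89, 1.89, 2.22, 3.14, 3.14, 3.14].

## Interface

Orientations are given as a unit quaternion [w, x, y, z].
In Python, from rig import sensors, imaging, workorder gives the robot as it stands.
- The arm moves only by the tool drive_tool, never from a script. Its argument "steps" is a list of rows, each an object of numbers: "tx", "ty", "tz": the shift along the world's x, y, z in m; "rx", "ry", "rz": the turn, a rotation vector about the world's x, y, z in degrees; "fingers": the finger opening in m, from 0 to 0.093. In form: [{"tx": .., "ty": .., "tz": .., "rx": .., "ry": .., "rz": .., "fingers": ..}, ...]. A call has 1 to 12 rows; each row is the pose to reach, as a shift and turn from the pose measured when the call began; what a row does not reach only later rows make up. A row lasts 1/12 s, in which the tool goes at most 41.7 mm and 7.16 degrees, less where a joint would pass 70% of its speed; a pose out of reach is approached as far as the arm can. A call with a gripper value outside its range is refused whole. The fingers move at their own pace and stop on an object; "force" is the grip in N (left out, the last holds). Time passes only in rows, so rows that repeat a pose let the fingers close. It gives the time, the measured TCP pose, the force and the opening at its end, in the units of the state.
- sensors.observe(): the state, without advancing time (a new reading comes with each control period).
- imaging.camera(name): name is "scene" or "side" or "wrist"; returns a dict with "color" (420x560x3 uint8, red, green, blue), "depth" (420x560 float32, m along the optical axis (not along the pixel's ray), 0 where there is no reading), "camera_matrix" (3x3 intrinsics, pixels), "R" (3x3) and "t" (3): a world point X has camera coordinates R X + t; the wrist camera has in their place "T_tool_cam" (4x4, takes a point from camera to tool coordinates, whose origin is the TCP and whose axes are the flange's). Camera axes: x right, y down, z forward; pixel columns grow to the right and rows downward; lengths in m; the calibration is good to about 2 mm. The wrist camera is an equidistant fisheye: a pixel r from the principal point sees the ray r / f radians off the axis. A picture is of the moment at which its call begins: read the wrist's pose just before it.
- workorder.finish_job(): hands the job in, once; it reports no verdict.
The state is a dict: "t": time; "qpos": joint angles; "joint_vel": joint speeds; "tau": joint torques, N m; "eef_pos": TCP position; "tool_rot": TCP orientation; "contact_force": force on the tool from outside, world axes, zero at the start; "torque": the same for the moment, N m; "finger_gap": finger opening in m.
Only numpy, scipy, OpenCV 4.12 (cv2) and the standard library are available. Lean on these libraries where they do the work, as an engineer would, in place of code of your own. Each camera call takes 0.05 s, during which the arm holds its last target.

## Working session

There is one attempt and no reset: what is moved stays moved. The work goes in short steps, Python scripts to look and compute and a tool call to move; the robot and the scene stay as the last step left them, time stands still between calls to the robot, and variables do not carry over. Pictures are saved under pics/ and viewed, and the job is handed in when it is done.

Besides the shell and the picture viewer there is one more tool, called after "Emit:" as name(argument=value, ...) on one line, values as JSON. drive_tool: Moves the arm, as the interface text tells. Its arguments: {"type":"object","properties":{"steps":{"type":"array"},"force":{"type":"number"}},"required":["steps"]}

```bash
mkdir -p pics; ls
cat > h.py <<'E'
import numpy as np, cv2
from rig import sensors, imaging, workorder
def snap(name,fn,save=True):
    c=imaging.camera(name)
    if save: cv2.imwrite('pics/'+fn,c['color'][:,:,::-1])
    return c
def cloud(c):
    d=c['depth'];K=c['camera_matrix'];v,u=np.mgrid[:d.shape[0],:d.shape[1]]
    P=np.stack([(u-K[0,2])/K[0,0]*d,(v-K[1,2])/K[1,1]*d,d],-1)
    W=(P-c['t'])@c['R']
    W[d==0]=np.nan
    return W
E
python3 - <<'E'
from h import *
print(sensors.observe())
for n in('scene','side'):
    c=snap(n,n+'0.png'); np.savez('/tmp/'+n+'0.npz',**c); print(c['t'],c['R'])
snap('wrist','wrist0.png')
E
```

```text
pics
{'t': 0.0, 'qpos': array([-3.77944601e-02,  1.16514109e-01,  1.44222490e+00,  7.64874375e-06,
        1.58395398e+00, -3.78183698e-02]), 'joint_vel': array([-0.00010142, -0.00017548,  0.00078729, -0.00124617,  0.00076013,
        0.0004596 ]), 'tau': array([-2.39607485e-03, -7.21266031e+01, -6.22611737e+01,  7.77577632e-02,
        2.38535833e-02, -2.17692599e-05]), 'eef_pos': array([6.74826142e-01, 3.69690933e-06, 2.17911267e-01]), 'tool_rot': array([-4.06051482e-04,  7.07098187e-01,  7.07115162e-01, -3.71238990e-04]), 'contact_force': array([-0.23354456,  0.28641431, -0.07025579]), 'torque': array([-3.42020266e-02,  3.61203568e-05, -5.70504871e-04]), 'finger_gap': 0.09287366369464413}
[ 0.14957816 -0.32429068  1.48123862] [[-0.27232703  0.96219164 -0.00502303]
 [ 0.69982325  0.19448132 -0.68733139]
 [-0.66036763 -0.19069415 -0.7263266 ]]
[-0.50537313  0.13107118  0.94816798] [[ 0.97342505 -0.22881247  0.00940857]
 [-0.14073548 -0.6301237  -0.7636345 ]
 [ 0.18065766  0.74201683 -0.64558023]]
```

View pics/scene0.png

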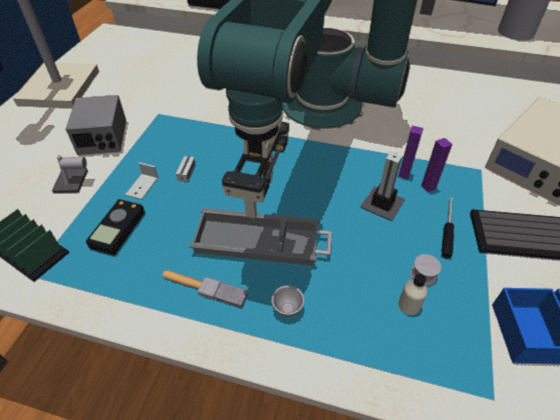

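View pics/side0.png

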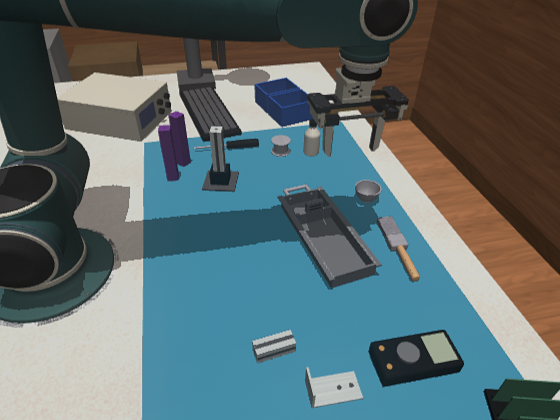

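View pics/wrist0.png

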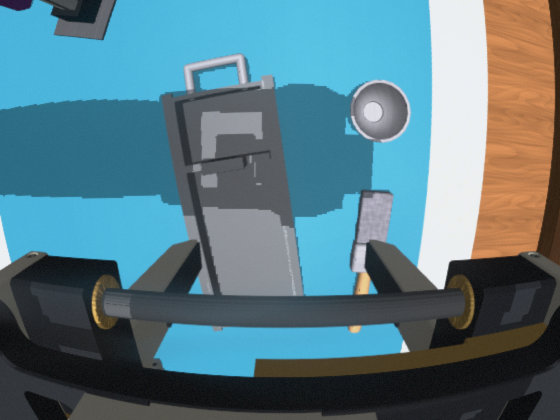

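Scene view: tote around (262,237) with its handle at (325,243) and the divider at (283,235). The stand with the long rail is at (388,185), the purple look-alikes at (412,152) and (437,165), and the short rail at (185,168). Next I merge both depth clouds.

```bash
cat > topmap.py <<'E'
from h import *
def hmap(Ws,Cs,x0,x1,y0,y1,res=0.001):
    # rows: x ; cols: y
    H=np.zeros((int((x1-x0)/res),int((y1-y0)/res)),np.float32);I=np.zeros(H.shape+(3,),np.uint8)
    for W,C in zip(Ws,Cs):
        p=W.reshape(-1,3);c=C.reshape(-1,3);m=np.isfinite(p[:,0]);p=p[m];c=c[m]
        i=((p[:,0]-x0)/res).astype(int);j=((p[:,1]-y0)/res).astype(int)
        k=(i>=0)&(j>=0)&(i<H.shape[0])&(j<H.shape[1])&(p[:,2]<.2);
        o=np.argsort(p[k,2]);H[i[k][o],j[k][o]]=p[k,2][o];I[i[k][o],j[k][o]]=c[k][o]
    return H,I
E
python3 - <<'E'
from topmap import *
for n in('scene','side'):
    c=dict(np.load(f'/tmp/{n}0.npz')); W=cloud(c)
    H,I=hmap([W],[c['color']],.3,.9,-.4,.4)
    cv2.imwrite(f'pics/top_{n}.png',cv2.dilate(I,np.ones((3,3)))[:,:,::-1])
    # key boxes
    col=c['color'].astype(int)
    blue=(W[...,2]<.005)&(W[...,2]>-.01)
    print(n,'bench z',np.nanmedian(W[...,2][(col[...,2]>150)&(col[...,0]<60)]))
E
```

```text
scene bench z 0.0006004781600261054
side bench z 0.0008000528081042026
```

View pics/top_scene.png

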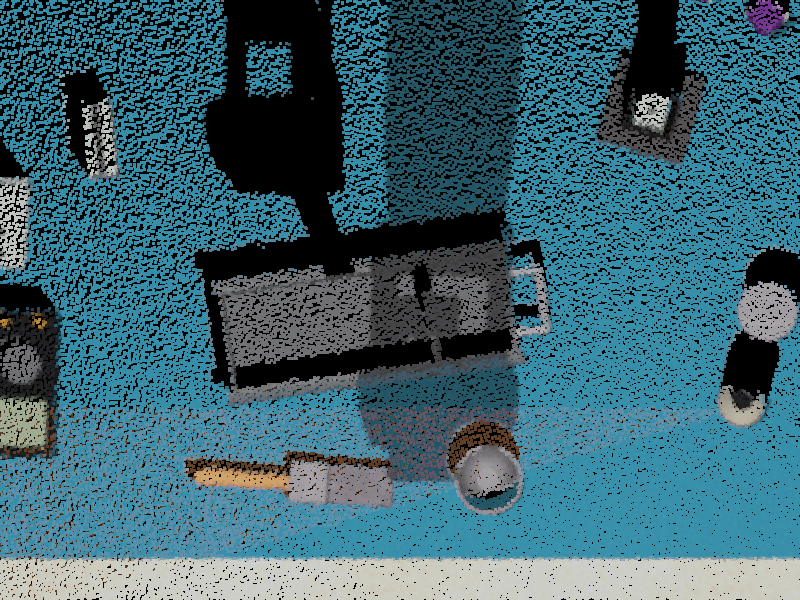

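View pics/top_side.png

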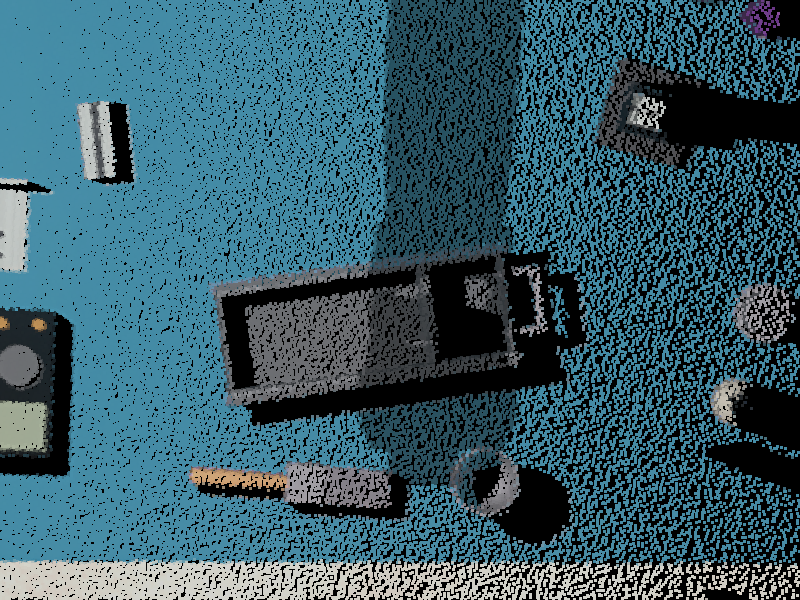

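Run:
```python
from topmap import *
Ws={n:cloud(dict(np.load(f'/tmp/{n}0.npz'))) for n in('scene','side')}
def pts(n,x0,x1,y0,y1,z0,z1):
    p=Ws[n].reshape(-1,3);return p[(p[:,0]>x0)&(p[:,0]<x1)&(p[:,1]>y0)&(p[:,1]<y1)&(p[:,2]>z0)&(p[:,2]<z1)]
def rect(p):
    r=cv2.minAreaRect(p[:,:2].astype(np.float32)*1000);return np.round(r[0],1),np.round(r[1],1),round(r[2],2),len(p),'zmed',round(float(np.median(p[:,2])),4)
for n in Ws:
    print(n)
    print(' tote rim',rect(pts(n,.5,.72,-.2,.125,.032,.040)))
    t=pts(n,.5,.72,-.2,.125,.045,.09);print(' tab',rect(t) , t[:,2].max() if len(t) else '')
    t=pts(n,.5,.72,-.2,.125,.062,.075);print(' tabtop',rect(t))
    print(' short top',rect(pts(n,.37,.5,-.35,-.25,.026,.034)))
    print(' short all',rect(pts(n,.37,.5,-.35,-.25,.010,.034)))
    print(' base',rect(pts(n,.3,.5,.15,.35,.004,.009)))
    print(' socket top',rect(pts(n,.36,.48,.18,.32,.042,.05)))
    print(' rail top',rect(pts(n,.36,.48,.18,.32,.16,.17)), rect(pts(n,.36,.48,.18,.32,.10,.155)))
    for nm,b in dict(flux=(.66,.74,.3,.38),spool=(.57,.65,.32,.4),cup=(.74,.83,.04,.14),meter=(.58,.8,-.5,-.32),bracket=(.4,.6,-.5,-.35),driver=(.35,.6,.33,.6),brush=(.72,.85,-.25,.02)).items():
        t=pts(n,*b,.008,.15);print(' ',nm,rect(t) if len(t) else 0, t[:,2].max() if len(t) else '')
    p=Ws[n].reshape(-1,3)
c=dict(np.load('/tmp/scene0.npz'));
for n in Ws:
    c=np.load(f'/tmp/{n}0.npz')['color'].astype(int);m=(c[...,0]>c[...,1]*1.8)&(c[...,2]>c[...,1]*1.8)&(Ws[n][...,2]>.02)
    p=Ws[n][m];p=p[np.isfinite(p[:,0])]; print('purple',p.min(0),p.max(0)); print(np.histogram(p[:,1],20))
```

```text
scene
 tote rim (array([621.9, -25.8]), array([128.1, 311.6]), 8.15, 1477, 'zmed', 0.0358)
 tab (array([613.5,  31.6]), array([46.5, 12.3]), 7.84, 114, 'zmed', 0.0671) 0.07088633549236889
 tabtop (array([613.3,  31.3]), array([45.8, 11.9]), 8.03, 83, 'zmed', 0.0676)
 short top (array([ 438.5, -299.2]), array([79.6, 30.7]), 5.88, 208, 'zmed', 0.0298)
 short all (array([ 439.4, -299.1]), array([81.5, 30.7]), 5.85, 296, 'zmed', 0.029)
 base (array([399.8, 250.8]), array([189.6, 198.3]), 1.1, 452, 'zmed', 0.0058)
 socket top (array([411.4, 252.5]), array([49.2, 53.5]), 74.71, 145, 'zmed', 0.0456)
 rail top (array([411.3, 251.8]), array([31.3, 34.4]), 71.44, 130, 'zmed', 0.1654) (array([420.8, 256.6]), array([22.8, 41.5]), 26.41, 248, 'zmed', 0.1278)
  flux (array([708.3, 340.7]), array([47.4, 39.3]), 80.49, 812, 'zmed', 0.0687) 0.11217471561044076
  spool (array([611.5, 368.1]), array([58.4, 58.3]), 80.87, 521, 'zmed', 0.0413) 0.04504625554818672
  cup (array([780.5,  88.8]), array([68.2, 68.1]), 85.77, 673, 'zmed', 0.0274) 0.04433818703747261
  meter (array([ 704. , -414.1]), array([147
[... 2086 characters left out ...]
 -0.42125826, -0.35877106,
       -0.29628386, -0.23379666, -0.17130945, -0.10882225, -0.04633505,
        0.01615215,  0.07863935,  0.14112655,  0.20361376,  0.26610096,
        0.32858816,  0.39107536,  0.45356256,  0.51604977,  0.57853697,
        0.64102417]))
purple [0.27113728 0.28625831 0.15589568] [0.33666559 0.37774122 0.16156785]
(array([7, 1, 7, 6, 4, 0, 0, 0, 0, 0, 0, 0, 0, 1, 2, 6, 5, 9, 6, 5]), array([0.28625831, 0.29083246, 0.2954066 , 0.29998075, 0.30455489,
       0.30912904, 0.31370319, 0.31827733, 0.32285148, 0.32742562,
       0.33199977, 0.33657391, 0.34114806, 0.3457222 , 0.35029635,
       0.35487049, 0.35944464, 0.36401878, 0.36859293, 0.37316707,
       0.37774122]))
```

```bash
cat >> h.py <<'E'
from scipy.spatial.transform import Rotation as Ro
def wcloud():
    s=sensors.observe();c=imaging.camera('wrist')
    d=c['depth'];K=c['camera_matrix'];v,u=np.mgrid[:d.shape[0],:d.shape[1]]
    x=(u-K[0,2])/K[0,0];y=(v-K[1,2])/K[1,1];r=np.hypot(x,y)+1e-9
    t=np.tan(np.minimum(r,1.45));P=np.stack([x/r*t*d,y/r*t*d,d],-1)
    T=c['T_tool_cam'];P=P@T[:3,:3].T+T[:3,3]
    q=s['tool_rot'];W=P@Ro.from_quat([q[1],q[2],q[3],q[0]]).as_matrix().T+s['eef_pos'];W[(d==0)|(r>1.4)]=np.nan
    return W,c
E
python3 - <<'E'
from topmap import *
W,c=wcloud();np.savez('/tmp/w0.npz',W=W,c=c['color']);print(c['T_tool_cam'].round(3))
p=W.reshape(-1,3)
bl=(c['color'][...,2]>150)&(c['color'][...,0]<60);print('bench',np.nanmedian(W[bl][:,2]))
H,I=hmap([W],[c['color']],.3,.9,-.4,.4)
cv2.imwrite('pics/top_w.png',cv2.dilate(I,np.ones((3,3)))[:,:,::-1])
def rot(p,a): return p[:,:2]@np.array([[np.cos(a),-np.sin(a)],[np.sin(a),np.cos(a)]])
a=np.radians(8)
src={'w':W}
for n in('scene','side'): src[n]=cloud(dict(np.load(f'/tmp/{n}0.npz')))
for n,W in src.items():
    p=W.reshape(-1,3);k=(p[:,0]>.5)&(p[:,0]<.72)&(p[:,1]>-.22)&(p[:,1]<.16)
    r=p[k&(p[:,2]>.031)&(p[:,2]<.04)];q=rot(r,a)*1000   # tote-aligned u,v
    print(n,'u pct',np.percentile(q[:,0],[.5,2,98,99.5]).round(1),'v pct',np.percentile(q[:,1],[.5,2,95,98,99.5]).round(1))
    h=np.histogram(q[:,1],np.arange(-200,180,10));print(list(zip(h[1].astype(int),h[0])))
    t=p[k&(p[:,2]>.06)&(p[:,2]<.075)];q=rot(t,a)*1000; 
    if len(q):print(' tab',q.min(0).round(1),q.max(0).round(1))
E
```

```text
[[ 0.002 -0.966 -0.258  0.071]
 [ 1.     0.002 -0.    -0.   ]
 [ 0.001 -0.258  0.966 -0.166]
 [ 0.     0.     0.     1.   ]]
bench 0.0003533117539133712
w u pct [549.5 550.5 673.  673.5] v pct [-264.6 -218.5   24.7   29.2   55.8]
[(np.int64(-200), np.int64(181)), (np.int64(-190), np.int64(171)), (np.int64(-180), np.int64(141)), (np.int64(-170), np.int64(127)), (np.int64(-160), np.int64(125)), (np.int64(-150), np.int64(126)), (np.int64(-140), np.int64(198)), (np.int64(-130), np.int64(212)), (np.int64(-120), np.int64(218)), (np.int64(-110), np.int64(219)), (np.int64(-100), np.int64(224)), (np.int64(-90), np.int64(227)), (np.int64(-80), np.int64(233)), (np.int64(-70), np.int64(232)), (np.int64(-60), np.int64(512)), (np.int64(-50), np.int64(238)), (np.int64(-40), np.int64(239)), (np.int64(-30), np.int64(231)), (np.int64(-20), np.int64(230)), (np.int64(-10), np.int64(237)), (np.int64(0), np.int64(239)), (np.int64(10), np.int64(248)), (np.int64(20), np.int64(659)), (np.int64(30), np.int64(28)), (np.int64(40), np.int64(17)), (np.int64(50), np.int64(56)), (np.int64(60), np.int64(0)), (np.int
[... 2121 characters left out ...]
nt64(65)), (np.int64(-50), np.int64(33)), (np.int64(-40), np.int64(35)), (np.int64(-30), np.int64(33)), (np.int64(-20), np.int64(30)), (np.int64(-10), np.int64(29)), (np.int64(0), np.int64(33)), (np.int64(10), np.int64(67)), (np.int64(20), np.int64(59)), (np.int64(30), np.int64(4)), (np.int64(40), np.int64(0)), (np.int64(50), np.int64(2)), (np.int64(60), np.int64(0)), (np.int64(70), np.int64(0)), (np.int64(80), np.int64(0)), (np.int64(90), np.int64(0)), (np.int64(100), np.int64(0)), (np.int64(110), np.int64(0)), (np.int64(120), np.int64(0)), (np.int64(130), np.int64(0)), (np.int64(140), np.int64(0)), (np.int64(150), np.int64(0)), (np.int64(160), np.int64(0))]
 tab [590.5 -66. ] [634.9 -50.8]
```

View pics/top_w.png

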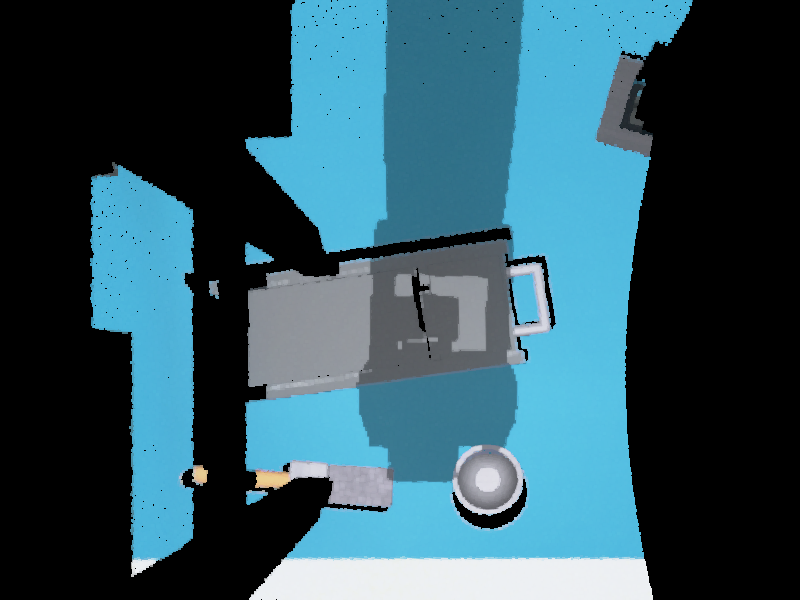

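Tote centre is about (0.623, -0.036) with yaw 8°. The tab is at (0.614, 0.030), so q ≈ +0.066. I move above the tab with the jaws turned along the tote's y.

Emit:
drive_tool(steps=[{"tx": -0.061, "ty": 0.03, "tz": -0.05, "rz": 98}, {"tx": -0.061, "ty": 0.03, "tz": -0.05, "rz": 98}, {"tx": -0.061, "ty": 0.03, "tz": -0.05, "rz": 98}, {"tx": -0.061, "ty": 0.03, "tz": -0.05, "rz": 98}, {"tx": -0.061, "ty": 0.03, "tz": -0.05, "rz": 98}, {"tx": -0.061, "ty": 0.03, "tz": -0.05, "rz": 98}, {"tx": -0.061, "ty": 0.03, "tz": -0.05, "rz": 98}, {"tx": -0.061, "ty": 0.03, "tz": -0.05, "rz": 98}, {"tx": -0.061, "ty": 0.03, "tz": -0.05, "rz": 98}, {"tx": -0.061, "ty": 0.03, "tz": -0.05, "rz": 98}, {"tx": -0.061, "ty": 0.03, "tz": -0.05, "rz": 98}, {"tx": -0.061, "ty": 0.03, "tz": -0.05, "rz": 98}], force=20)

```text
schema error: expected keys tx, ty, tz, rx, ry, rz, fingers
```

Emit:
drive_tool(steps=[{"tx": -0.061, "ty": 0.03, "tz": -0.05, "rx": 0, "ry": 0, "rz": 98, "fingers": 0.06}, {"tx": -0.061, "ty": 0.03, "tz": -0.05, "rx": 0, "ry": 0, "rz": 98, "fingers": 0.06}, {"tx": -0.061, "ty": 0.03, "tz": -0.05, "rx": 0, "ry": 0, "rz": 98, "fingers": 0.06}, {"tx": -0.061, "ty": 0.03, "tz": -0.05, "rx": 0, "ry": 0, "rz": 98, "fingers": 0.06}, {"tx": -0.061, "ty": 0.03, "tz": -0.05, "rx": 0, "ry": 0, "rz": 98, "fingers": 0.06}, {"tx": -0.061, "ty": 0.03, "tz": -0.05, "rx": 0, "ry": 0, "rz": 98, "fingers": 0.06}, {"tx": -0.061, "ty": 0.03, "tz": -0.05, "rx": 0, "ry": 0, "rz": 98, "fingers": 0.06}, {"tx": -0.061, "ty": 0.03, "tz": -0.05, "rx": 0, "ry": 0, "rz": 98, "fingers": 0.06}, {"tx": -0.061, "ty": 0.03, "tz": -0.05, "rx": 0, "ry": 0, "rz": 98, "fingers": 0.06}, {"tx": -0.061, "ty": 0.03, "tz": -0.05, "rx": 0, "ry": 0, "rz": 98, "fingers": 0.06}, {"tx": -0.061, "ty": 0.03, "tz": -0.05, "rx": 0, "ry": 0, "rz": 98, "fingers": 0.06}, {"tx": -0.061, "ty": 0.03, "tz": -0.05, "rx": 0, "ry": 0, "rz": 98, "fingers": 0.06}], force=20)

```text
t: 1.2
eef_pos: [0.6138, 0.03, 0.168]
tool_rot: [-0.0, 0.032, 0.999, -0.0]
contact_force: [0.4, 0.6, -0.7]
finger_gap: 0.0598
```

Emit:
drive_tool(steps=[{"tx": 0, "ty": 0, "tz": -0.03, "rx": 0, "ry": 0, "rz": 11.8, "fingers": 0.06}, {"tx": 0, "ty": 0, "tz": -0.06, "rx": 0, "ry": 0, "rz": 11.8, "fingers": 0.06}, {"tx": 0, "ty": 0, "tz": -0.09, "rx": 0, "ry": 0, "rz": 11.8, "fingers": 0.06}, {"tx": 0, "ty": 0, "tz": -0.11, "rx": 0, "ry": 0, "rz": 11.8, "fingers": 0.06}, {"tx": 0, "ty": 0, "tz": -0.124, "rx": 0, "ry": 0, "rz": 11.8, "fingers": 0.06}, {"tx": 0, "ty": 0, "tz": -0.124, "rx": 0, "ry": 0, "rz": 11.8, "fingers": 0.005}, {"tx": 0, "ty": 0, "tz": -0.124, "rx": 0, "ry": 0, "rz": 11.8, "fingers": 0.005}, {"tx": 0, "ty": 0, "tz": -0.124, "rx": 0, "ry": 0, "rz": 11.8, "fingers": 0.005}, {"tx": 0, "ty": 0, "tz": -0.124, "rx": 0, "ry": 0, "rz": 11.8, "fingers": 0.005}, {"tx": 0, "ty": 0, "tz": -0.124, "rx": 0, "ry": 0, "rz": 11.8, "fingers": 0.005}], force=20)

```text
t: 2.03
eef_pos: [0.6145, 0.03, 0.0455]
tool_rot: [0.001, -0.071, 0.998, -0.0]
contact_force: [0.5, 0.1, -0.4]
finger_gap: 0.0311
```

Emit:
drive_tool(steps=[{"tx": 0, "ty": 0, "tz": 0, "rx": 0, "ry": 0, "rz": 0, "fingers": 0.005}, {"tx": 0, "ty": 0, "tz": 0, "rx": 0, "ry": 0, "rz": 0, "fingers": 0.005}, {"tx": 0, "ty": 0, "tz": 0, "rx": 0, "ry": 0, "rz": 0, "fingers": 0.005}, {"tx": 0, "ty": 0, "tz": 0, "rx": 0, "ry": 0, "rz": 0, "fingers": 0.005}, {"tx": 0, "ty": 0, "tz": 0, "rx": 0, "ry": 0, "rz": 0, "fingers": 0.005}, {"tx": 0, "ty": 0, "tz": 0, "rx": 0, "ry": 0, "rz": 0, "fingers": 0.005}])

```text
t: 2.53
eef_pos: [0.6147, 0.0301, 0.046]
tool_rot: [0.001, -0.071, 0.998, -0.0]
contact_force: [-0.3, 0.9, 5.7]
finger_gap: 0.0121
```

Emit:
drive_tool(steps=[{"tx": 0.0021, "ty": -0.015, "tz": 0, "rx": 0, "ry": 0, "rz": 0, "fingers": 0.005}, {"tx": 0.0042, "ty": -0.03, "tz": 0, "rx": 0, "ry": 0, "rz": 0, "fingers": 0.005}, {"tx": 0.0063, "ty": -0.045, "tz": 0, "rx": 0, "ry": 0, "rz": 0, "fingers": 0.005}, {"tx": 0.0084, "ty": -0.06, "tz": 0, "rx": 0, "ry": 0, "rz": 0, "fingers": 0.005}, {"tx": 0.0105, "ty": -0.075, "tz": 0, "rx": 0, "ry": 0, "rz": 0, "fingers": 0.005}, {"tx": 0.0126, "ty": -0.09, "tz": 0, "rx": 0, "ry": 0, "rz": 0, "fingers": 0.005}, {"tx": 0.0147, "ty": -0.105, "tz": 0, "rx": 0, "ry": 0, "rz": 0, "fingers": 0.005}, {"tx": 0.015, "ty": -0.107, "tz": 0, "rx": 0, "ry": 0, "rz": 0, "fingers": 0.005}, {"tx": 0.015, "ty": -0.107, "tz": 0, "rx": 0, "ry": 0, "rz": 0, "fingers": 0.005}])

```text
t: 3.28
eef_pos: [0.63, -0.0786, 0.046]
tool_rot: [0.001, -0.07, 0.998, -0.001]
contact_force: [4.4, -1.6, 1.3]
finger_gap: 0.0117
```

Emit:
drive_tool(steps=[{"tx": 0, "ty": 0, "tz": 0, "rx": 0, "ry": 0, "rz": 0, "fingers": 0.07}, {"tx": 0, "ty": 0, "tz": 0, "rx": 0, "ry": 0, "rz": 0, "fingers": 0.07}, {"tx": 0, "ty": 0, "tz": 0, "rx": 0, "ry": 0, "rz": 0, "fingers": 0.07}, {"tx": 0, "ty": 0, "tz": 0, "rx": 0, "ry": 0, "rz": 0, "fingers": 0.07}, {"tx": 0, "ty": 0, "tz": 0.03, "rx": 0, "ry": 0, "rz": 0, "fingers": 0.07}, {"tx": 0, "ty": 0, "tz": 0.07, "rx": 0, "ry": 0, "rz": 0, "fingers": 0.07}, {"tx": -0.03, "ty": -0.04, "tz": 0.1, "rx": 0, "ry": 0, "rz": 0, "fingers": 0.07}, {"tx": -0.07, "ty": -0.08, "tz": 0.1, "rx": 0, "ry": 0, "rz": -2, "fingers": 0.07}, {"tx": -0.11, "ty": -0.12, "tz": 0.1, "rx": 0, "ry": 0, "rz": -2, "fingers": 0.07}, {"tx": -0.15, "ty": -0.16, "tz": 0.1, "rx": 0, "ry": 0, "rz": -2, "fingers": 0.07}, {"tx": -0.19, "ty": -0.2, "tz": 0.08, "rx": 0, "ry": 0, "rz": -2, "fingers": 0.07}, {"tx": -0.19, "ty": -0.223, "tz": 0.06, "rx": 0, "ry": 0, "rz": -2, "fingers": 0.07}])

```text
t: 4.28
eef_pos: [0.4689, -0.2587, 0.1261]
tool_rot: [0.003, -0.053, 0.999, -0.002]
contact_force: [1.1, -0.1, -0.7]
finger_gap: 0.0699
```

Run:
```python
from topmap import *
snap('scene','scene1.png')
W,c=wcloud();cv2.imwrite('pics/w1.png',c['color'][:,:,::-1])
p=W.reshape(-1,3);p=p[(abs(p[:,0]-.44)<.065)&(abs(p[:,1]+.3)<.045)&(p[:,2]>.025)&(p[:,2]<.034)]
print(cv2.minAreaRect(p[:,:2].astype(np.float32)*1000),len(p)); print(sensors.observe()['eef_pos'])
```

```text
((438.3984375, -302.1954345703125), (74.81726837158203, 30.536514282226562), 5.821761608123779) 3315
[ 0.46691795 -0.26063678  0.12281754]
```

View pics/w1.png

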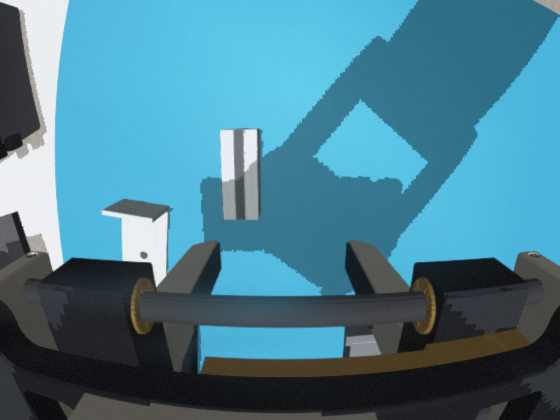

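View pics/scene1.png

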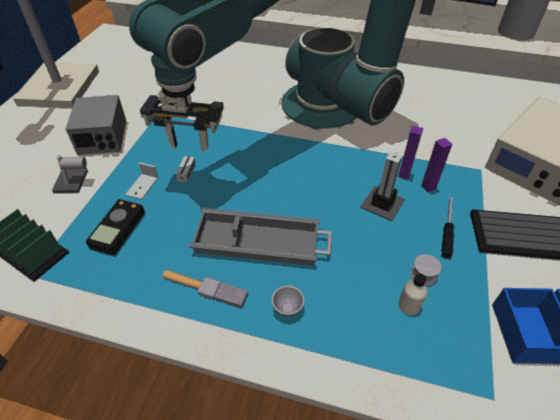

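The divider now sits at pixel (237,230) in the scene view, near the intended place. The short rail is at (0.4384, -0.3022) with its length at 5.8°. Going to grasp it.

Emit:
drive_tool(steps=[{"tx": -0.0285, "ty": -0.0416, "tz": -0.02, "rx": 0, "ry": 0, "rz": 0, "fingers": 0.06}, {"tx": -0.0285, "ty": -0.0416, "tz": -0.04, "rx": 0, "ry": 0, "rz": 0, "fingers": 0.06}, {"tx": -0.0285, "ty": -0.0416, "tz": -0.06, "rx": 0, "ry": 0, "rz": 0, "fingers": 0.06}, {"tx": -0.0285, "ty": -0.0416, "tz": -0.06, "rx": 0, "ry": 0, "rz": 0, "fingers": 0.06}, {"tx": -0.0285, "ty": -0.0416, "tz": -0.06, "rx": 0, "ry": 0, "rz": 0, "fingers": 0.06}])

```text
t: 4.8
eef_pos: [0.4384, -0.3015, 0.0626]
tool_rot: [-0.0, -0.051, 0.999, 0.0]
contact_force: [1.0, 0.2, 0.1]
finger_gap: 0.06
```

Emit:
drive_tool(steps=[{"tx": 0, "ty": -0.0007, "tz": -0.025, "rx": 0, "ry": 0, "rz": 0, "fingers": 0.06}, {"tx": 0, "ty": -0.0007, "tz": -0.045, "rx": 0, "ry": 0, "rz": 0, "fingers": 0.06}, {"tx": 0, "ty": -0.0007, "tz": -0.059, "rx": 0, "ry": 0, "rz": 0, "fingers": 0.06}, {"tx": 0, "ty": -0.0007, "tz": -0.059, "rx": 0, "ry": 0, "rz": 0, "fingers": 0.06}, {"tx": 0, "ty": -0.0007, "tz": -0.059, "rx": 0, "ry": 0, "rz": 0, "fingers": 0.02}, {"tx": 0, "ty": -0.0007, "tz": -0.059, "rx": 0, "ry": 0, "rz": 0, "fingers": 0.02}, {"tx": 0, "ty": -0.0007, "tz": -0.059, "rx": 0, "ry": 0, "rz": 0, "fingers": 0.02}, {"tx": 0, "ty": -0.0007, "tz": -0.059, "rx": 0, "ry": 0, "rz": 0, "fingers": 0.02}, {"tx": 0, "ty": -0.0007, "tz": -0.059, "rx": 0, "ry": 0, "rz": 0, "fingers": 0.02}, {"tx": 0, "ty": -0.0007, "tz": -0.059, "rx": 0, "ry": 0, "rz": 0, "fingers": 0.02}, {"tx": 0, "ty": -0.0007, "tz": -0.059, "rx": 0, "ry": 0, "rz": 0, "fingers": 0.02}, {"tx": 0, "ty": -0.0007, "tz": -0.059, "rx": 0, "ry": 0, "rz": 0, "fingers": 0.02}])

```text
t: 5.8
eef_pos: [0.4388, -0.3024, 0.0044]
tool_rot: [0.0, -0.051, 0.999, -0.0]
contact_force: [-0.6, 2.8, 7.2]
finger_gap: 0.03
```

Emit:
drive_tool(steps=[{"tx": 0, "ty": 0, "tz": 0.03, "rx": 0, "ry": 0, "rz": 0, "fingers": 0.02}, {"tx": 0, "ty": 0, "tz": 0.06, "rx": 0, "ry": 0, "rz": 0, "fingers": 0.02}, {"tx": 0.01, "ty": 0.01, "tz": 0.09, "rx": 0, "ry": 0, "rz": -8, "fingers": 0.02}, {"tx": 0.03, "ty": 0.03, "tz": 0.115, "rx": 0, "ry": 0, "rz": -16, "fingers": 0.02}, {"tx": 0.06, "ty": 0.055, "tz": 0.115, "rx": 0, "ry": 0, "rz": -24, "fingers": 0.02}, {"tx": 0.09, "ty": 0.08, "tz": 0.115, "rx": 0, "ry": 0, "rz": -32, "fingers": 0.02}, {"tx": 0.12, "ty": 0.105, "tz": 0.115, "rx": 0, "ry": 0, "rz": -40, "fingers": 0.02}, {"tx": 0.15, "ty": 0.13, "tz": 0.115, "rx": 0, "ry": 0, "rz": -48, "fingers": 0.02}, {"tx": 0.18, "ty": 0.155, "tz": 0.115, "rx": 0, "ry": 0, "rz": -56, "fingers": 0.02}, {"tx": 0.1973, "ty": 0.174, "tz": 0.115, "rx": 0, "ry": 0, "rz": -64, "fingers": 0.02}, {"tx": 0.1973, "ty": 0.174, "tz": 0.115, "rx": 0, "ry": 0, "rz": -72, "fingers": 0.02}, {"tx": 0.1973, "ty": 0.174, "tz": 0.115, "rx": 0, "ry": 0, "rz": -80, "fingers": 0.02}], force=30)

```text
t: 6.8
eef_pos: [0.6368, -0.1269, 0.1188]
tool_rot: [-0.0, 0.539, 0.842, -0.0]
contact_force: [-0.2, -1.3, -1.0]
finger_gap: 0.0296
```

Emit:
drive_tool(steps=[{"tx": -0.0007, "ty": -0.0015, "tz": 0, "rx": 0, "ry": 0, "rz": -16.8, "fingers": 0.02}, {"tx": -0.0007, "ty": -0.0015, "tz": 0, "rx": 0, "ry": 0, "rz": -16.8, "fingers": 0.02}, {"tx": -0.0007, "ty": -0.0015, "tz": 0, "rx": 0, "ry": 0, "rz": -16.8, "fingers": 0.02}, {"tx": -0.0007, "ty": -0.0015, "tz": -0.03, "rx": 0, "ry": 0, "rz": -16.8, "fingers": 0.02}, {"tx": -0.0007, "ty": -0.0015, "tz": -0.05, "rx": 0, "ry": 0, "rz": -16.8, "fingers": 0.02}, {"tx": -0.0007, "ty": -0.0015, "tz": -0.06, "rx": 0, "ry": 0, "rz": -16.8, "fingers": 0.02}, {"tx": -0.0007, "ty": -0.0015, "tz": -0.06, "rx": 0, "ry": 0, "rz": -16.8, "fingers": 0.02}])

```text
t: 7.38
eef_pos: [0.635, -0.1282, 0.0563]
tool_rot: [-0.002, 0.656, 0.755, -0.001]
contact_force: [-0.9, -0.4, -1.3]
finger_gap: 0.0299
```

Run:
```python
from topmap import *
print(sensors.observe()['eef_pos'],sensors.observe()['tool_rot'])
W,c=wcloud();a=c['color'];cv2.imwrite('pics/w2.png',a[:,:,::-1])
def rot(p,a): return p[:,:2]@np.array([[np.cos(a),-np.sin(a)],[np.sin(a),np.cos(a)]])
p=W.reshape(-1,3)
q=np.c_[rot(p,np.radians(8))-[.612,-.122],p[:,2]]*1000
t=q[(abs(q[:,0])<20)&(q[:,1]>-70)&(q[:,1]<-20)&(q[:,2]>60)&(q[:,2]<75)];print('tab v',np.percentile(t[:,1],[2,50,98]),len(t))
r=q[(abs(q[:,0])<70)&(q[:,2]>31)&(q[:,2]<40)];print('rim u',np.percentile(r[:,0],[1,99]),'v',np.percentile(r[:,1],[1,99]))
c=snap('scene','scene2.png');
W=cloud(c);p=W.reshape(-1,3);q=np.c_[rot(p,np.radians(8))-[.612,-.122],p[:,2]]*1000
t=q[(abs(q[:,0])<20)&(q[:,1]>-70)&(q[:,1]<-20)&(q[:,2]>62)&(q[:,2]<72)];print('scene tab v',np.percentile(t[:,1],[2,50,98]),len(t))
I=c['color'][190:280,170:350];cv2.imwrite('pics/scene2c.png',cv2.resize(I,None,fx=4,fy=4)[:,:,::-1])
```

```text
[ 0.6349525  -0.12824484  0.05629491] [-0.00222193  0.6561142   0.75465741 -0.00119049]
tab v [-56.93962288 -44.78135403 -37.98059682] 2569
rim u [-62.00742927  61.38259445] v [-106.89361838   53.89116681]
scene tab v [-68.68211778 -43.89558609 -36.44150955] 97
```

View pics/scene2c.png

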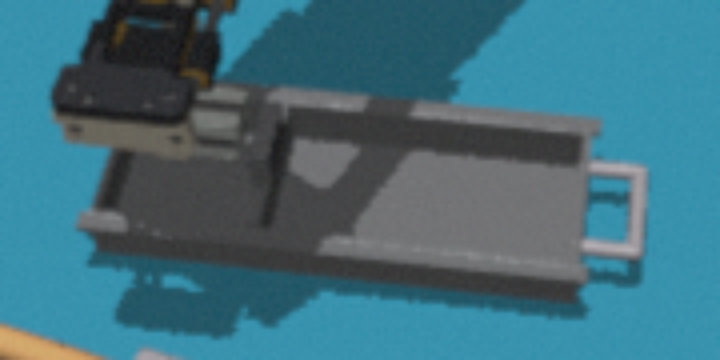

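View pics/w2.png

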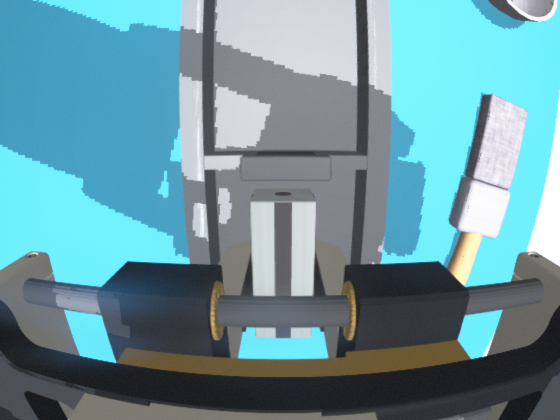

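Wrist view: the rail end (283,193) is just short of the tab (285,167) and centred between the walls (207 and 362). Lowering it.

Emit:
drive_tool(steps=[{"tx": 0.001, "ty": 0, "tz": -0.012, "rx": 0, "ry": 0, "rz": 0, "fingers": 0.02}, {"tx": 0.001, "ty": 0, "tz": -0.024, "rx": 0, "ry": 0, "rz": 0, "fingers": 0.02}, {"tx": 0.001, "ty": 0, "tz": -0.034, "rx": 0, "ry": 0, "rz": 0, "fingers": 0.02}, {"tx": 0.001, "ty": 0, "tz": -0.042, "rx": 0, "ry": 0, "rz": 0, "fingers": 0.02}, {"tx": 0.001, "ty": 0, "tz": -0.046, "rx": 0, "ry": 0, "rz": 0, "fingers": 0.02}, {"tx": 0.001, "ty": 0, "tz": -0.048, "rx": 0, "ry": 0, "rz": 0, "fingers": 0.02}, {"tx": 0.001, "ty": 0, "tz": -0.048, "rx": 0, "ry": 0, "rz": 0, "fingers": 0.02}, {"tx": 0.001, "ty": 0, "tz": -0.048, "rx": 0, "ry": 0, "rz": 0, "fingers": 0.02}])

```text
t: 8.15
eef_pos: [0.6375, -0.1286, 0.0118]
tool_rot: [-0.0, 0.656, 0.755, -0.0]
contact_force: [0.1, -0.4, -0.2]
finger_gap: 0.0296
```

Emit:
drive_tool(steps=[{"tx": -0.001, "ty": 0, "tz": -0.0015, "rx": 0, "ry": 0, "rz": 0, "fingers": 0.02}, {"tx": -0.001, "ty": 0, "tz": -0.003, "rx": 0, "ry": 0, "rz": 0, "fingers": 0.02}, {"tx": -0.001, "ty": 0, "tz": -0.003, "rx": 0, "ry": 0, "rz": 0, "fingers": 0.02}])

```text
t: 8.4
eef_pos: [0.6368, -0.1287, 0.0094]
tool_rot: [0.0, 0.656, 0.755, 0.0]
contact_force: [-1.3, -0.4, 4.1]
finger_gap: 0.0302
```

Emit:
drive_tool(steps=[{"tx": 0, "ty": 0, "tz": -0.001, "rx": 0, "ry": 0, "rz": 0, "fingers": 0.02}, {"tx": 0, "ty": 0, "tz": -0.001, "rx": 0, "ry": 0, "rz": 0, "fingers": 0.02}])

```text
t: 8.57
eef_pos: [0.637, -0.1287, 0.0094]
tool_rot: [0.0, 0.656, 0.755, 0.0]
contact_force: [-5.0, 0.8, 8.1]
finger_gap: 0.0301
```

Floor contact is felt: z force rises at constant height. Releasing slightly and rising.

Emit:
drive_tool(steps=[{"tx": 0, "ty": 0, "tz": 0, "rx": 0, "ry": 0, "rz": 0, "fingers": 0.042}, {"tx": 0, "ty": 0, "tz": 0, "rx": 0, "ry": 0, "rz": 0, "fingers": 0.042}, {"tx": 0, "ty": 0, "tz": 0, "rx": 0, "ry": 0, "rz": 0, "fingers": 0.042}, {"tx": 0, "ty": 0, "tz": 0.01, "rx": 0, "ry": 0, "rz": 0, "fingers": 0.042}, {"tx": 0, "ty": 0, "tz": 0.03, "rx": 0, "ry": 0, "rz": 0, "fingers": 0.042}, {"tx": 0, "ty": 0, "tz": 0.06, "rx": 0, "ry": 0, "rz": 0, "fingers": 0.042}, {"tx": 0, "ty": 0, "tz": 0.1, "rx": 0, "ry": 0, "rz": 0, "fingers": 0.06}, {"tx": 0, "ty": 0, "tz": 0.14, "rx": 0, "ry": 0, "rz": 0, "fingers": 0.08}, {"tx": 0, "ty": 0.04, "tz": 0.17, "rx": 0, "ry": 0, "rz": 0, "fingers": 0.08}, {"tx": 0, "ty": 0.08, "tz": 0.2, "rx": 0, "ry": 0, "rz": 0, "fingers": 0.08}, {"tx": 0, "ty": 0.08, "tz": 0.2, "rx": 0, "ry": 0, "rz": 0, "fingers": 0.08}])

```text
t: 9.48
eef_pos: [0.6375, -0.046, 0.2145]
tool_rot: [0.002, 0.656, 0.755, 0.002]
contact_force: [0.5, -0.1, 1.3]
finger_gap: 0.071
```

Run:
```python
from topmap import *
print(sensors.observe()['eef_pos'])
W,c=wcloud();a=c['color'];cv2.imwrite('pics/w3.png',a[:,:,::-1])
def rot(p,a): return p[:,:2]@np.array([[np.cos(a),-np.sin(a)],[np.sin(a),np.cos(a)]])
for n in('wrist','side','scene'):
    if n!='wrist': W=cloud(snap(n,n+'3.png'))
    p=W.reshape(-1,3)
    q=np.c_[rot(p,np.radians(8))-[.612,-.122],p[:,2]]*1000
    t=q[(abs(q[:,0])<35)&(q[:,1]>-138)&(q[:,1]<-52)&(q[:,2]>28)&(q[:,2]<37)]
    if len(t)>20:print(n,cv2.minAreaRect(t[:,:2].astype(np.float32)),len(t),np.median(t[:,2]))
```

```text
[ 0.63754463 -0.04604425  0.21451079]
wrist ((-0.018184661865234375, -99.47550964355469), (69.83599090576172, 76.991455078125), 0.05020558834075928) 1635 34.524141242750325
side ((1.9169111251831055, -96.95071411132812), (78.36466979980469, 32.370365142822266), 88.67193603515625) 384 33.36699644694626
scene ((1.2413825988769531, -96.73179626464844), (65.61862182617188, 82.0888671875), 0.07299120724201202) 360 34.72334724217567
```

View pics/side3.png

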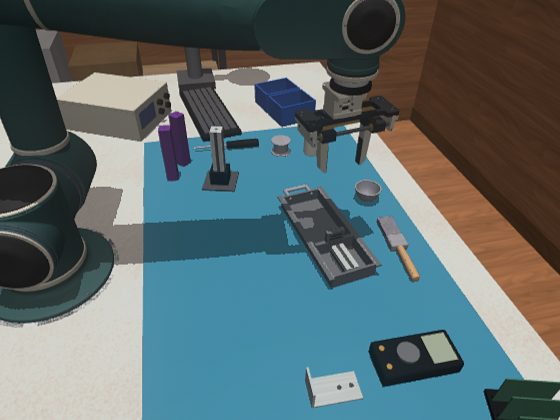

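The short rail lies flat (top at about 34 mm) in its compartment. Next the long rail: I turn the jaws to the 75° face normal, then tilt.

Emit:
drive_tool(steps=[{"tx": -0.01, "ty": 0.02, "tz": 0.045, "rx": 0, "ry": 0, "rz": 7, "fingers": 0.08}, {"tx": -0.02, "ty": 0.04, "tz": 0.045, "rx": 0, "ry": 0, "rz": 14, "fingers": 0.08}, {"tx": -0.03, "ty": 0.06, "tz": 0.045, "rx": 0, "ry": 0, "rz": 21, "fingers": 0.08}, {"tx": -0.04, "ty": 0.08, "tz": 0.045, "rx": 0, "ry": 0, "rz": 28, "fingers": 0.08}, {"tx": -0.05, "ty": 0.1, "tz": 0.045, "rx": 0, "ry": 0, "rz": 35, "fingers": 0.08}, {"tx": -0.06, "ty": 0.12, "tz": 0.045, "rx": 0, "ry": 0, "rz": 42, "fingers": 0.08}, {"tx": -0.07, "ty": 0.15, "tz": 0.045, "rx": 0, "ry": 0, "rz": 49, "fingers": 0.08}, {"tx": -0.08, "ty": 0.18, "tz": 0.045, "rx": 0, "ry": 0, "rz": 56, "fingers": 0.08}, {"tx": -0.0875, "ty": 0.196, "tz": 0.045, "rx": 0, "ry": 0, "rz": 63, "fingers": 0.08}, {"tx": -0.0875, "ty": 0.196, "tz": 0.045, "rx": 0, "ry": 0, "rz": 67, "fingers": 0.08}, {"tx": -0.0875, "ty": 0.196, "tz": 0.045, "rx": 0, "ry": 0, "rz": 67, "fingers": 0.08}])

```text
t: 10.55
eef_pos: [0.5494, 0.1476, 0.2537]
tool_rot: [-0.0, 0.128, 0.992, 0.0]
contact_force: [0.8, -1.2, -0.2]
finger_gap: 0.0798
```

Emit:
drive_tool(steps=[{"tx": 0, "ty": 0, "tz": 0, "rx": 1.8, "ry": 6.8, "rz": 0, "fingers": 0.08}, {"tx": 0, "ty": 0, "tz": 0, "rx": 3.6, "ry": 13.5, "rz": 0, "fingers": 0.08}, {"tx": 0, "ty": 0, "tz": 0, "rx": 5.4, "ry": 20.3, "rz": 0, "fingers": 0.08}, {"tx": 0, "ty": 0, "tz": 0, "rx": 7.2, "ry": 27, "rz": 0, "fingers": 0.08}, {"tx": 0, "ty": 0, "tz": 0, "rx": 9.1, "ry": 33.8, "rz": 0, "fingers": 0.08}, {"tx": 0, "ty": 0, "tz": 0, "rx": 10.9, "ry": 40.6, "rz": 0, "fingers": 0.08}, {"tx": 0, "ty": 0, "tz": 0, "rx": 12.7, "ry": 47.3, "rz": 0, "fingers": 0.08}, {"tx": 0, "ty": 0, "tz": 0, "rx": 14.5, "ry": 54, "rz": 0, "fingers": 0.08}, {"tx": 0, "ty": 0, "tz": 0, "rx": 15.5, "ry": 58, "rz": 0, "fingers": 0.08}, {"tx": 0, "ty": 0, "tz": 0, "rx": 15.5, "ry": 58, "rz": 0, "fingers": 0.08}, {"tx": 0, "ty": 0, "tz": 0, "rx": 15.5, "ry": 58, "rz": 0, "fingers": 0.08}])

```text
t: 11.47
eef_pos: [0.5499, 0.1465, 0.2517]
tool_rot: [-0.496, 0.113, 0.858, 0.067]
contact_force: [-0.0, 1.1, -0.0]
finger_gap: 0.0803
```

```bash
cat >> h.py <<'E'
def R_():
    s=sensors.observe();q=s['tool_rot'];return s,Ro.from_quat([q[1],q[2],q[3],q[0]])
def tgt(jaw,horiz,beta):
    # jaw y axis deg, tool z horizontal heading deg, tilt from down
    h=np.radians(horiz);b=np.radians(beta)
    z=np.array([np.sin(b)*np.cos(h),np.sin(b)*np.sin(h),-np.cos(b)]);j=np.radians(jaw);y=np.array([np.cos(j),np.sin(j),0])
    return Ro.from_matrix(np.c_[np.cross(y,z),y,z])
def delta(pos,R):
    s,R0=R_();print('t',s['t'],'pos',s['eef_pos'].round(4),'toolz',R0.as_matrix()[:,2].round(3),'tooly',R0.as_matrix()[:,1].round(3),'q',s['qpos'].round(2))
    print('shift',(np.array(pos)-s['eef_pos']).round(4),'rotvec',(R*R0.inv()).as_rotvec(degrees=True).round(2))
E
python3 - <<'E'
from h import *
d=np.array([-.8365,.2241,-.5]);gp=np.array([.4117,.249,.105])
delta(gp+.019*d-.09*d,tgt(75,165,60))
W,c=wcloud();cv2.imwrite('pics/w4.png',c['color'][:,:,::-1])
p=W.reshape(-1,3);
for z0,z1 in((.162,.17),(.13,.155),(.06,.13),(.043,.049)):
    k=p[(abs(p[:,0]-.41)<.06)&(abs(p[:,1]-.25)<.06)&(p[:,2]>z0)&(p[:,2]<z1)]
    if len(k)>10: print(z0,cv2.minAreaRect(k[:,:2].astype(np.float32)*1000),len(k))
E
```

```text
t 11.4667 pos [0.5499 0.1465 0.2517] toolz [-0.837  0.226 -0.498] tooly [0.259 0.966 0.003] q [ 0.07  0.45  1.23  0.45  2.43 -1.06]
shift [-0.0788  0.0866 -0.1112] rotvec [-0.17 -0.08  0.02]
0.162 ((411.2676086425781, 250.18521118164062), (30.731056213378906, 30.331445693969727), 73.1038589477539) 537
0.13 ((415.25189208984375, 241.2883758544922), (41.985740661621094, 21.29678726196289), 28.607486724853516) 479
0.06 ((416.02191162109375, 241.35279846191406), (41.46521759033203, 21.246164321899414), 30.671388626098633) 1017
0.043 ((410.7095947265625, 250.3404083251953), (49.43331527709961, 50.03398513793945), 73.97123718261719) 513
```

View pics/w4.png

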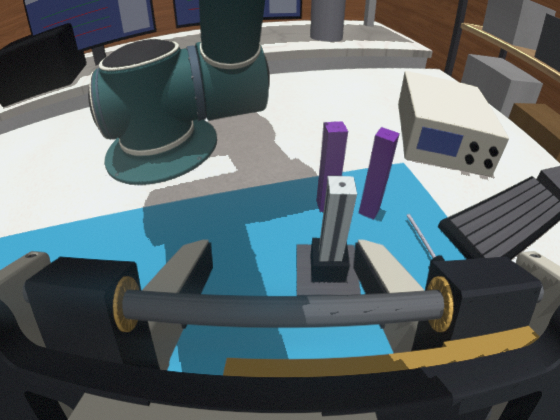

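The wrist view shows the rail upright (340,180 to 330,275), the jaws lined up, and the purple ones well behind. Rail is at (0.4113, 0.2501) with faces at about 74°.

Run:
```python
from h import *
T=tgt(74,164,60);d=T.as_matrix()[:,2];gp=np.array([.4113,.2501,.105])
delta(gp+(.019-.09)*d,T);delta(gp+.019*d,T)
```

```text
t 11.5167 pos [0.5497 0.1469 0.2531] toolz [-0.836  0.225 -0.501] tooly [0.258 0.966 0.004] q [ 0.07  0.45  1.23  0.45  2.43 -1.06]
shift [-0.0793  0.0863 -0.1126] rotvec [-0.19  0.1  -1.03]
t 11.5167 pos [0.5497 0.1469 0.2531] toolz [-0.836  0.225 -0.501] tooly [0.258 0.966 0.004] q [ 0.07  0.45  1.23  0.45  2.43 -1.06]
shift [-0.1542  0.1078 -0.1576] rotvec [-0.19  0.1  -1.03]
```

Emit:
drive_tool(steps=[{"tx": -0.01, "ty": 0.03, "tz": -0.02, "rx": -0.2, "ry": 0.1, "rz": -1, "fingers": 0.08}, {"tx": -0.03, "ty": 0.055, "tz": -0.05, "rx": -0.2, "ry": 0.1, "rz": -1, "fingers": 0.08}, {"tx": -0.055, "ty": 0.075, "tz": -0.08, "rx": -0.2, "ry": 0.1, "rz": -1, "fingers": 0.08}, {"tx": -0.0793, "ty": 0.0863, "tz": -0.1126, "rx": -0.2, "ry": 0.1, "rz": -1, "fingers": 0.08}, {"tx": -0.0793, "ty": 0.0863, "tz": -0.1126, "rx": -0.2, "ry": 0.1, "rz": -1, "fingers": 0.08}, {"tx": -0.0793, "ty": 0.0863, "tz": -0.1126, "rx": -0.2, "ry": 0.1, "rz": -1, "fingers": 0.08}])

```text
t: 12.02
eef_pos: [0.469, 0.2335, 0.1403]
tool_rot: [-0.495, 0.12, 0.858, 0.069]
contact_force: [-0.1, -0.5, 1.1]
finger_gap: 0.0798
```

Emit:
drive_tool(steps=[{"tx": -0.0187, "ty": 0.0054, "tz": -0.0113, "rx": 0, "ry": 0, "rz": 0, "fingers": 0.08}, {"tx": -0.0375, "ty": 0.0108, "tz": -0.0225, "rx": 0, "ry": 0, "rz": 0, "fingers": 0.08}, {"tx": -0.0562, "ty": 0.0161, "tz": -0.0338, "rx": 0, "ry": 0, "rz": 0, "fingers": 0.08}, {"tx": -0.07, "ty": 0.0201, "tz": -0.0421, "rx": 0, "ry": 0, "rz": 0, "fingers": 0.08}, {"tx": -0.0749, "ty": 0.0215, "tz": -0.045, "rx": 0, "ry": 0, "rz": 0, "fingers": 0.08}, {"tx": -0.0749, "ty": 0.0215, "tz": -0.045, "rx": 0, "ry": 0, "rz": 0, "fingers": 0.08}, {"tx": -0.0749, "ty": 0.0215, "tz": -0.045, "rx": 0, "ry": 0, "rz": 0, "fingers": 0.08}])

```text
t: 12.6
eef_pos: [0.3954, 0.2548, 0.0968]
tool_rot: [-0.493, 0.12, 0.859, 0.069]
contact_force: [0.3, 0.0, 0.5]
finger_gap: 0.0798
```

Run:
```python
from h import *
T=tgt(74,164,60);d=T.as_matrix()[:,2];gp=np.array([.4113,.2501,.105])
delta(gp+.019*d,T)
c=snap('wrist','w5.png');snap('side','side5.png')
```

```text
t 12.6 pos [0.3954 0.2548 0.0968] toolz [-0.831  0.237 -0.504] tooly [0.274 0.962 0.   ] q [ 0.24  0.31  1.68  0.51  2.07 -1.03]
shift [ 0.0001 -0.0002 -0.0013] rotvec [ 0.05  0.24 -0.07]
```

View pics/w5.png

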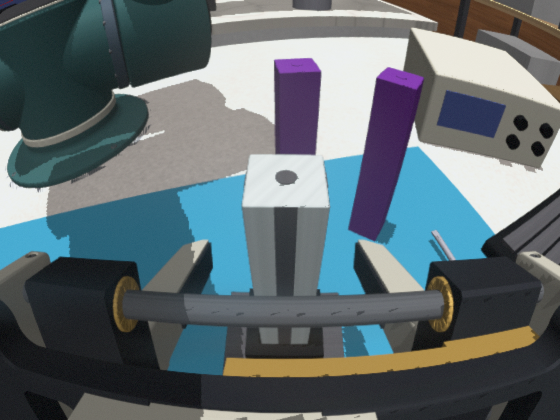

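View pics/side5.png

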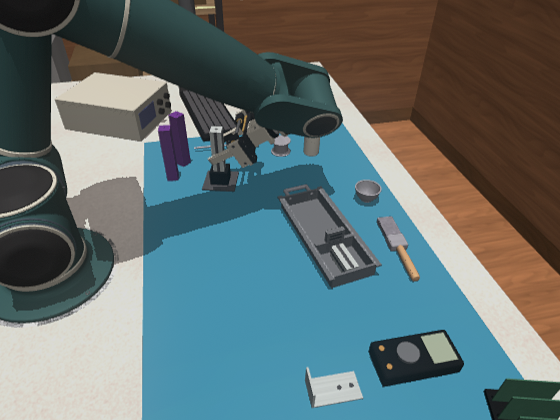

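The rail is centred between the fingers. Closing.

Emit:
drive_tool(steps=[{"tx": 0, "ty": 0, "tz": 0, "rx": 0, "ry": 0, "rz": 0, "fingers": 0.02}, {"tx": 0, "ty": 0, "tz": 0, "rx": 0, "ry": 0, "rz": 0, "fingers": 0.02}, {"tx": 0, "ty": 0, "tz": 0, "rx": 0, "ry": 0, "rz": 0, "fingers": 0.02}, {"tx": 0, "ty": 0, "tz": 0, "rx": 0, "ry": 0, "rz": 0, "fingers": 0.02}, {"tx": 0, "ty": 0, "tz": 0, "rx": 0, "ry": 0, "rz": 0, "fingers": 0.02}, {"tx": 0, "ty": 0, "tz": 0, "rx": 0, "ry": 0, "rz": 0, "fingers": 0.02}, {"tx": 0, "ty": 0, "tz": 0, "rx": 0, "ry": 0, "rz": 0, "fingers": 0.02}, {"tx": 0, "ty": 0, "tz": 0, "rx": 0, "ry": 0, "rz": 0, "fingers": 0.02}, {"tx": 0, "ty": 0, "tz": 0, "rx": 0, "ry": 0, "rz": 0, "fingers": 0.02}, {"tx": 0, "ty": 0, "tz": 0, "rx": 0, "ry": 0, "rz": 0, "fingers": 0.02}, {"tx": 0, "ty": 0, "tz": 0, "rx": 0, "ry": 0, "rz": 0, "fingers": 0.02}, {"tx": 0, "ty": 0, "tz": 0, "rx": 0, "ry": 0, "rz": 0, "fingers": 0.02}], force=35)

```text
t: 13.7
eef_pos: [0.3954, 0.2548, 0.0963]
tool_rot: [-0.494, 0.12, 0.859, 0.069]
contact_force: [-0.4, 0.2, -0.7]
finger_gap: 0.0298
```

Gripped at 30 mm. Lifting straight up.

Emit:
drive_tool(steps=[{"tx": 0, "ty": 0, "tz": 0.012, "rx": 0, "ry": 0, "rz": 0, "fingers": 0.02}, {"tx": 0, "ty": 0, "tz": 0.027, "rx": 0, "ry": 0, "rz": 0, "fingers": 0.02}, {"tx": 0, "ty": 0, "tz": 0.042, "rx": 0, "ry": 0, "rz": 0, "fingers": 0.02}, {"tx": 0, "ty": 0, "tz": 0.057, "rx": 0, "ry": 0, "rz": 0, "fingers": 0.02}, {"tx": 0, "ty": 0, "tz": 0.072, "rx": 0, "ry": 0, "rz": 0, "fingers": 0.02}, {"tx": 0, "ty": 0, "tz": 0.09, "rx": 0, "ry": 0, "rz": 0, "fingers": 0.02}, {"tx": 0, "ty": 0, "tz": 0.11, "rx": 0, "ry": 0, "rz": 0, "fingers": 0.02}, {"tx": 0, "ty": 0, "tz": 0.11, "rx": 0, "ry": 0, "rz": 0, "fingers": 0.02}, {"tx": 0, "ty": 0, "tz": 0.11, "rx": 0, "ry": 0, "rz": 0, "fingers": 0.02}])

```text
t: 14.45
eef_pos: [0.3957, 0.2549, 0.2076]
tool_rot: [-0.493, 0.12, 0.859, 0.07]
contact_force: [-0.5, -0.1, -1.8]
finger_gap: 0.0295
```

Run:
```python
from h import *
# target lay-down: rotate by -90 about jaw axis (from inward tilt 60 to outward tilt 30)
s,R0=R_();y=R0.as_matrix()[:,1]
T=tgt(74,164,-30)
print(s['contact_force'],s['finger_gap']);delta([.44,.06,.25],T)
snap('side','side6.png')
```

```text
[-0.45612605 -0.14873403 -1.79433621] 0.02949678479524648
t 14.45 pos [0.3957 0.2549 0.2076] toolz [-0.83   0.238 -0.505] tooly [0.275 0.962 0.001] q [ 0.24  0.19  1.62  0.57  2.22 -0.92]
shift [ 0.0443 -0.1949  0.0424] rotvec [-24.73 -86.19  -0.1 ]
```

View pics/side6.png

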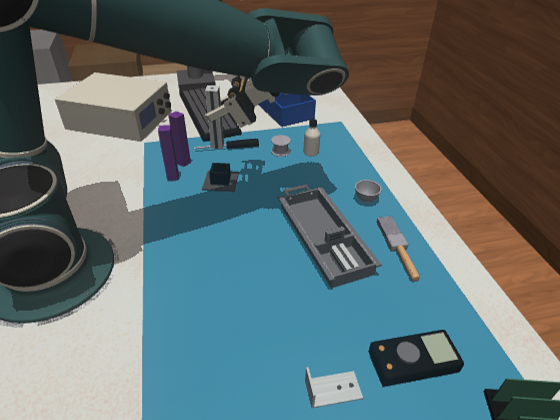

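Emit:
drive_tool(steps=[{"tx": 0, "ty": -0.03, "tz": 0.02, "rx": 0, "ry": 0, "rz": 0, "fingers": 0.02}, {"tx": 0.01, "ty": -0.06, "tz": 0.04, "rx": 0, "ry": 0, "rz": 0, "fingers": 0.02}, {"tx": 0.02, "ty": -0.09, "tz": 0.04, "rx": -2, "ry": -6.5, "rz": 0, "fingers": 0.02}, {"tx": 0.03, "ty": -0.12, "tz": 0.04, "rx": -3.8, "ry": -13, "rz": 0, "fingers": 0.02}, {"tx": 0.04, "ty": -0.15, "tz": 0.04, "rx": -5.6, "ry": -19.5, "rz": 0, "fingers": 0.02}, {"tx": 0.045, "ty": -0.175, "tz": 0.04, "rx": -7.4, "ry": -26, "rz": 0, "fingers": 0.02}, {"tx": 0.045, "ty": -0.19, "tz": 0.04, "rx": -9.2, "ry": -32.5, "rz": 0, "fingers": 0.02}, {"tx": 0.045, "ty": -0.19, "tz": 0.04, "rx": -11.2, "ry": -39, "rz": 0, "fingers": 0.02}, {"tx": 0.045, "ty": -0.19, "tz": 0.04, "rx": -13, "ry": -45.5, "rz": 0, "fingers": 0.02}, {"tx": 0.045, "ty": -0.19, "tz": 0.04, "rx": -14.9, "ry": -52, "rz": 0, "fingers": 0.02}, {"tx": 0.045, "ty": -0.19, "tz": 0.04, "rx": -16.8, "ry": -58.5, "rz": 0, "fingers": 0.02}, {"tx": 0.045, "ty": -0.19, "tz": 0.04, "rx": -18.6, "ry": -65, "rz": 0, "fingers": 0.02}])

```text
t: 15.5
eef_pos: [0.4405, 0.0646, 0.2461]
tool_rot: [0.07, 0.138, 0.988, -0.01]
contact_force: [-0.7, 0.6, -1.5]
finger_gap: 0.0293
```

Run:
```python
from h import *
delta([.44,.065,.12],tgt(74,164,-30))
```

```text
t 15.5 pos [0.4405 0.0646 0.2461] toolz [ 0.136 -0.039 -0.99 ] tooly [ 0.275  0.962 -0.   ] q [ 0.13 -0.5   1.93 -0.06  1.58 -1.17]
shift [-0.0005  0.0004 -0.1261] rotvec [ -6.01 -21.02  -0.05]
```

Emit:
drive_tool(steps=[{"tx": 0, "ty": 0, "tz": -0.02, "rx": -1.9, "ry": -6.5, "rz": 0, "fingers": 0.02}, {"tx": 0, "ty": 0, "tz": -0.04, "rx": -3.8, "ry": -13, "rz": 0, "fingers": 0.02}, {"tx": 0, "ty": 0, "tz": -0.06, "rx": -5.5, "ry": -19.5, "rz": 0, "fingers": 0.02}, {"tx": 0, "ty": 0, "tz": -0.09, "rx": -6, "ry": -21, "rz": 0, "fingers": 0.02}, {"tx": 0, "ty": 0, "tz": -0.11, "rx": -6, "ry": -21, "rz": 0, "fingers": 0.02}, {"tx": 0, "ty": 0, "tz": -0.126, "rx": -6, "ry": -21, "rz": 0, "fingers": 0.02}, {"tx": 0, "ty": 0, "tz": -0.126, "rx": -6, "ry": -21, "rz": 0, "fingers": 0.02}, {"tx": 0, "ty": 0, "tz": -0.126, "rx": -6, "ry": -21, "rz": 0, "fingers": 0.02}])

```text
t: 16.17
eef_pos: [0.44, 0.0645, 0.1192]
tool_rot: [0.255, 0.134, 0.957, -0.036]
contact_force: [0.2, 0.5, -0.3]
finger_gap: 0.0298
```

Run:
```python
from h import *
delta([.44,.065,.02],tgt(74,164,-30))
W,c=wcloud();cv2.imwrite('pics/w7.png',c['color'][:,:,::-1])
snap('scene','scene7.png');c=snap('side','side7.png');W=cloud(c)
p=W.reshape(-1,3);k=p[(p[:,0]>.3)&(p[:,0]<.6)&(abs(p[:,1]-.07)<.07)&(p[:,2]>.05)&(p[:,2]<.3)]
print(len(k),k.min(0),k.max(0))
```

```text
t 16.1667 pos [0.44   0.0645 0.1192] toolz [ 0.478 -0.138 -0.867] tooly [ 0.275  0.962 -0.001] q [ 0.26 -0.72  2.33 -0.29  1.1  -0.95]
shift [ 0.      0.0005 -0.0992] rotvec [ 0.04 -0.15 -0.06]
3210 [3.00230158e-01 2.18992855e-05 1.17718055e-01] [0.53328439 0.13999778 0.2999282 ]
```

View pics/side7.png

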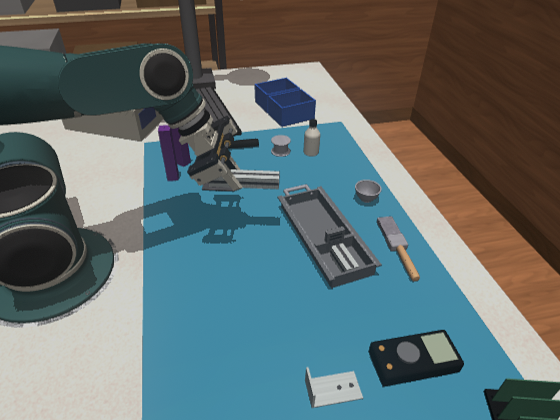

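View pics/w7.png

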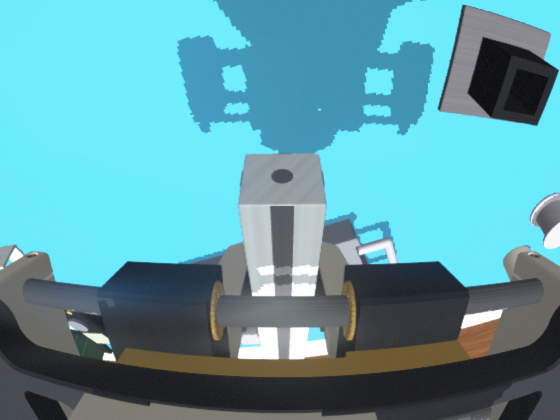

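The rail is held level. The arm is close to its elbow limit here, so I take the rail to the free area at y ≈ -0.25, further out.

Emit:
drive_tool(steps=[{"tx": 0.005, "ty": -0.03, "tz": 0, "rx": 0, "ry": 0, "rz": 0, "fingers": 0.02}, {"tx": 0.01, "ty": -0.06, "tz": 0, "rx": 0, "ry": 0, "rz": 0, "fingers": 0.02}, {"tx": 0.015, "ty": -0.09, "tz": 0, "rx": 0, "ry": 0, "rz": 0, "fingers": 0.02}, {"tx": 0.02, "ty": -0.12, "tz": 0, "rx": 0, "ry": 0, "rz": 0, "fingers": 0.02}, {"tx": 0.025, "ty": -0.15, "tz": 0, "rx": 0, "ry": 0, "rz": 0, "fingers": 0.02}, {"tx": 0.03, "ty": -0.18, "tz": 0, "rx": 0, "ry": 0, "rz": 0, "fingers": 0.02}, {"tx": 0.035, "ty": -0.21, "tz": 0, "rx": 0, "ry": 0, "rz": 0, "fingers": 0.02}, {"tx": 0.04, "ty": -0.24, "tz": 0, "rx": 0, "ry": 0, "rz": 0, "fingers": 0.02}, {"tx": 0.045, "ty": -0.27, "tz": 0, "rx": 0, "ry": 0, "rz": 0, "fingers": 0.02}, {"tx": 0.049, "ty": -0.3, "tz": 0, "rx": 0, "ry": 0, "rz": 0, "fingers": 0.02}, {"tx": 0.049, "ty": -0.317, "tz": 0, "rx": 0, "ry": 0, "rz": 0, "fingers": 0.02}, {"tx": 0.049, "ty": -0.317, "tz": 0, "rx": 0, "ry": 0, "rz": 0, "fingers": 0.02}])

```text
t: 17.32
eef_pos: [0.49, -0.2558, 0.1221]
tool_rot: [0.257, 0.135, 0.956, -0.037]
contact_force: [-0.4, -0.2, -1.5]
finger_gap: 0.0299
```

Run:
```python
from h import *
delta([.489,-.2526,.01],tgt(74,164,-30))
```

```text
t 17.3167 pos [ 0.49   -0.2558  0.1221] toolz [ 0.481 -0.139 -0.866] tooly [ 0.278  0.961 -0.   ] q [-0.62 -0.44  2.16  0.21  0.94 -1.99]
shift [-0.001   0.0032 -0.1121] rotvec [0.03 0.03 0.12]
```

Emit:
drive_tool(steps=[{"tx": 0, "ty": 0, "tz": -0.025, "rx": 0, "ry": 0, "rz": 0, "fingers": 0.02}, {"tx": 0, "ty": 0, "tz": -0.05, "rx": 0, "ry": 0, "rz": 0, "fingers": 0.02}, {"tx": 0, "ty": 0, "tz": -0.075, "rx": 0, "ry": 0, "rz": 0, "fingers": 0.02}, {"tx": 0, "ty": 0, "tz": -0.095, "rx": 0, "ry": 0, "rz": 0, "fingers": 0.02}, {"tx": 0, "ty": 0, "tz": -0.105, "rx": 0, "ry": 0, "rz": 0, "fingers": 0.02}, {"tx": 0, "ty": 0, "tz": -0.11, "rx": 0, "ry": 0, "rz": 0, "fingers": 0.02}, {"tx": 0, "ty": 0, "tz": -0.113, "rx": 0, "ry": 0, "rz": 0, "fingers": 0.02}, {"tx": 0, "ty": 0, "tz": -0.113, "rx": 0, "ry": 0, "rz": 0, "fingers": 0.02}, {"tx": 0, "ty": 0, "tz": -0.113, "rx": 0, "ry": 0, "rz": 0, "fingers": 0.02}])

```text
t: 18.07
eef_pos: [0.4906, -0.2561, 0.0104]
tool_rot: [0.257, 0.135, 0.956, -0.037]
contact_force: [-0.1, -0.4, -1.0]
finger_gap: 0.0298
```

Run:
```python
from h import *
delta([.489,-.2526,.008],tgt(74,164,-30));print(sensors.observe()['contact_force'])
c=snap('side','side8.png');W=cloud(c);cv2.imwrite('pics/side8c.png',cv2.resize(c['color'][200:400,150:400],None,fx=3,fy=3)[:,:,::-1])
```

```text
t 18.0667 pos [ 0.4906 -0.2561  0.0104] toolz [ 0.482 -0.14  -0.865] tooly [ 0.277  0.961 -0.001] q [-0.62 -0.32  2.26  0.26  0.71 -2.06]
shift [-0.0016  0.0035 -0.0024] rotvec [0.08 0.1  0.11]
[-0.11746361 -0.42894076 -1.01221476]
```

View pics/side8c.png

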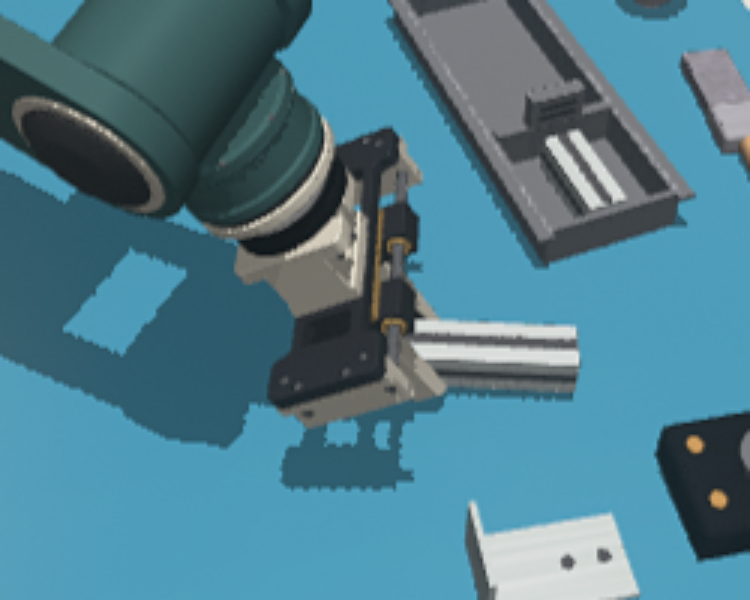

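Emit:
drive_tool(steps=[{"tx": 0, "ty": 0, "tz": -0.002, "rx": 0, "ry": 0, "rz": 0, "fingers": 0.02}, {"tx": 0, "ty": 0, "tz": -0.005, "rx": 0, "ry": 0, "rz": 0, "fingers": 0.02}, {"tx": 0, "ty": 0, "tz": -0.005, "rx": 0, "ry": 0, "rz": 0, "fingers": 0.02}, {"tx": 0, "ty": 0, "tz": -0.005, "rx": 0, "ry": 0, "rz": 0, "fingers": 0.02}])

```text
t: 18.45
eef_pos: [0.4905, -0.2561, 0.0054]
tool_rot: [0.257, 0.135, 0.956, -0.037]
contact_force: [0.2, -0.1, -1.3]
finger_gap: 0.0297
```

Emit:
drive_tool(steps=[{"tx": 0, "ty": 0, "tz": 0, "rx": 0, "ry": 0, "rz": 0, "fingers": 0.06}, {"tx": 0, "ty": 0, "tz": 0, "rx": 0, "ry": 0, "rz": 0, "fingers": 0.06}, {"tx": 0, "ty": 0, "tz": 0, "rx": 0, "ry": 0, "rz": 0, "fingers": 0.06}, {"tx": 0, "ty": 0, "tz": 0, "rx": 0, "ry": 0, "rz": 0, "fingers": 0.06}, {"tx": 0, "ty": 0, "tz": 0, "rx": 0, "ry": 0, "rz": 0, "fingers": 0.06}, {"tx": 0, "ty": 0, "tz": 0, "rx": 0, "ry": 0, "rz": 0, "fingers": 0.06}, {"tx": -0.012, "ty": 0.0035, "tz": 0.022, "rx": 0, "ry": 0, "rz": 0, "fingers": 0.06}, {"tx": -0.025, "ty": 0.007, "tz": 0.043, "rx": 0, "ry": 0, "rz": 0, "fingers": 0.06}, {"tx": -0.038, "ty": 0.0105, "tz": 0.07, "rx": 0, "ry": 0, "rz": 0, "fingers": 0.06}, {"tx": -0.038, "ty": 0.0105, "tz": 0.1, "rx": 0, "ry": 0, "rz": 0, "fingers": 0.06}, {"tx": -0.038, "ty": 0.0105, "tz": 0.12, "rx": 0, "ry": 0, "rz": 0, "fingers": 0.06}, {"tx": -0.038, "ty": 0.0105, "tz": 0.12, "rx": 0, "ry": 0, "rz": 0, "fingers": 0.06}])

```text
t: 19.45
eef_pos: [0.4537, -0.2466, 0.1309]
tool_rot: [0.26, 0.135, 0.955, -0.038]
contact_force: [0.5, 0.4, 1.9]
finger_gap: 0.0603
```

Run:
```python
from h import *
def rr(W,n):
    p=W.reshape(-1,3);k=p[(p[:,0]>.38)&(p[:,0]<.62)&(abs(p[:,1]+.26)<.055)&(p[:,2]>.024)&(p[:,2]<.036)]
    k=k[~((k[:,0]>.57)&(k[:,1]>-.23))]
    if len(k)>30: print(n,cv2.minAreaRect(k[:,:2].astype(np.float32)*1000),len(k),'z',np.percentile(k[:,2],[5,50,95]).round(4))
W,c=wcloud();cv2.imwrite('pics/w9.png',c['color'][:,:,::-1]);rr(W,'wrist')
c=snap('side','side9.png');rr(cloud(c),'side')
c=snap('scene','scene9.png');rr(cloud(c),'scene')
delta([.5,-.25,.12],tgt(74,164,0))
```

```text
wrist ((499.7813720703125, -259.1571044921875), (30.483306884765625, 161.11932373046875), 74.22496795654297) 4960 z [0.0284 0.0295 0.0304]
side ((501.36761474609375, -261.43756103515625), (33.24361801147461, 159.84872436523438), 74.20903015136719) 1196 z [0.0259 0.0288 0.0309]
scene ((500.1192626953125, -257.1340637207031), (33.94310760498047, 163.59861755371094), 74.40493774414062) 535 z [0.026  0.03   0.0326]
t 19.6 pos [ 0.4524 -0.2455  0.1248] toolz [ 0.482 -0.14  -0.865] tooly [ 0.277  0.961 -0.001] q [-0.65 -0.55  2.22  0.22  0.99 -2.02]
shift [ 0.0476 -0.0045 -0.0048] rotvec [ 8.36 28.91  0.09]
```

View pics/w9.png

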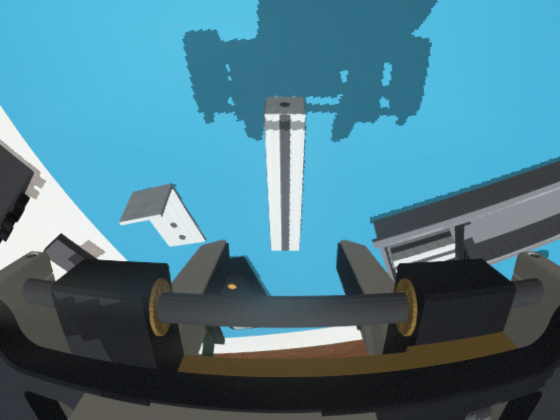

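View pics/side9.png

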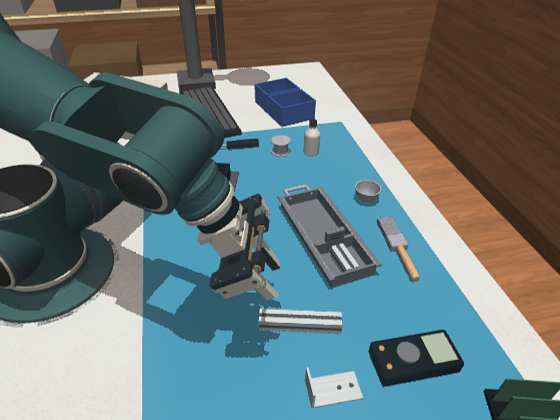

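The rail lies flat on the bench, top at 29.5 mm, centre (0.4998, -0.2592), released. I bring the tool upright over it.

Emit:
drive_tool(steps=[{"tx": 0.01, "ty": -0.003, "tz": 0, "rx": 1.9, "ry": 6.7, "rz": 0, "fingers": 0.06}, {"tx": 0.02, "ty": -0.006, "tz": 0, "rx": 3.8, "ry": 13.3, "rz": 0, "fingers": 0.06}, {"tx": 0.03, "ty": -0.009, "tz": 0, "rx": 5.7, "ry": 20, "rz": 0, "fingers": 0.06}, {"tx": 0.04, "ty": -0.012, "tz": -0.01, "rx": 7.6, "ry": 26.4, "rz": 0, "fingers": 0.06}, {"tx": 0.0474, "ty": -0.0137, "tz": -0.03, "rx": 8.4, "ry": 28.9, "rz": 0.1, "fingers": 0.06}, {"tx": 0.0474, "ty": -0.0137, "tz": -0.05, "rx": 8.4, "ry": 28.9, "rz": 0.1, "fingers": 0.06}, {"tx": 0.0474, "ty": -0.0137, "tz": -0.06, "rx": 8.4, "ry": 28.9, "rz": 0.1, "fingers": 0.06}, {"tx": 0.0474, "ty": -0.0137, "tz": -0.06, "rx": 8.4, "ry": 28.9, "rz": 0.1, "fingers": 0.06}])

```text
t: 20.27
eef_pos: [0.4982, -0.2582, 0.0608]
tool_rot: [-0.003, 0.139, 0.99, 0.001]
contact_force: [-0.0, 0.3, -0.0]
finger_gap: 0.0599
```

Run:
```python
from h import *
delta([.4998,-.2592,.0035],tgt(74.2,164.2,0))
```

```text
t 20.2667 pos [ 0.4982 -0.2582  0.0608] toolz [-0.005  0.004 -1.   ] tooly [0.276 0.961 0.002] q [-0.52 -0.04  1.86  0.    1.32 -1.82]
shift [ 0.0016 -0.001  -0.0573] rotvec [-0.21 -0.27  0.19]
```

Emit:
drive_tool(steps=[{"tx": 0.0016, "ty": -0.001, "tz": -0.02, "rx": -0.2, "ry": -0.3, "rz": 0.2, "fingers": 0.06}, {"tx": 0.0016, "ty": -0.001, "tz": -0.04, "rx": -0.2, "ry": -0.3, "rz": 0.2, "fingers": 0.06}, {"tx": 0.0016, "ty": -0.001, "tz": -0.054, "rx": -0.2, "ry": -0.3, "rz": 0.2, "fingers": 0.06}, {"tx": 0.0016, "ty": -0.001, "tz": -0.057, "rx": -0.2, "ry": -0.3, "rz": 0.2, "fingers": 0.06}, {"tx": 0.0016, "ty": -0.001, "tz": -0.057, "rx": -0.2, "ry": -0.3, "rz": 0.2, "fingers": 0.02}, {"tx": 0.0016, "ty": -0.001, "tz": -0.057, "rx": -0.2, "ry": -0.3, "rz": 0.2, "fingers": 0.02}, {"tx": 0.0016, "ty": -0.001, "tz": -0.057, "rx": -0.2, "ry": -0.3, "rz": 0.2, "fingers": 0.02}, {"tx": 0.0016, "ty": -0.001, "tz": -0.057, "rx": -0.2, "ry": -0.3, "rz": 0.2, "fingers": 0.02}, {"tx": 0.0016, "ty": -0.001, "tz": -0.057, "rx": -0.2, "ry": -0.3, "rz": 0.2, "fingers": 0.02}, {"tx": 0.0016, "ty": -0.001, "tz": -0.057, "rx": -0.2, "ry": -0.3, "rz": 0.2, "fingers": 0.02}, {"tx": 0.0016, "ty": -0.001, "tz": -0.057, "rx": -0.2, "ry": -0.3, "rz": 0.2, "fingers": 0.02}, {"tx": 0.0016, "ty": -0.001, "tz": -0.057, "rx": -0.2, "ry": -0.3, "rz": 0.2, "fingers": 0.02}], force=40)

```text
t: 21.27
eef_pos: [0.5002, -0.2593, 0.0045]
tool_rot: [0.001, 0.137, 0.991, -0.0]
contact_force: [-1.3, 1.7, 6.7]
finger_gap: 0.0297
```

Emit:
drive_tool(steps=[{"tx": 0, "ty": 0, "tz": 0.03, "rx": 0, "ry": 0, "rz": 0, "fingers": 0.02}, {"tx": 0, "ty": 0, "tz": 0.065, "rx": 0, "ry": 0, "rz": 0, "fingers": 0.02}, {"tx": 0, "ty": 0.02, "tz": 0.1, "rx": 0, "ry": 0, "rz": -6, "fingers": 0.02}, {"tx": 0.01, "ty": 0.05, "tz": 0.13, "rx": 0, "ry": 0, "rz": -13, "fingers": 0.02}, {"tx": 0.025, "ty": 0.08, "tz": 0.13, "rx": 0, "ry": 0, "rz": -20, "fingers": 0.02}, {"tx": 0.04, "ty": 0.11, "tz": 0.13, "rx": 0, "ry": 0, "rz": -27, "fingers": 0.02}, {"tx": 0.055, "ty": 0.14, "tz": 0.13, "rx": 0, "ry": 0, "rz": -34, "fingers": 0.02}, {"tx": 0.07, "ty": 0.17, "tz": 0.13, "rx": 0, "ry": 0, "rz": -41, "fingers": 0.02}, {"tx": 0.085, "ty": 0.2, "tz": 0.13, "rx": 0, "ry": 0, "rz": -48, "fingers": 0.02}, {"tx": 0.1, "ty": 0.23, "tz": 0.13, "rx": 0, "ry": 0, "rz": -55, "fingers": 0.02}, {"tx": 0.1159, "ty": 0.26, "tz": 0.13, "rx": 0, "ry": 0, "rz": -62, "fingers": 0.02}, {"tx": 0.1159, "ty": 0.2732, "tz": 0.13, "rx": 0, "ry": 0, "rz": -66.3, "fingers": 0.02}])

```text
t: 22.27
eef_pos: [0.6175, 0.0171, 0.1342]
tool_rot: [0.0, 0.659, 0.753, -0.0]
contact_force: [0.8, -0.0, -1.1]
finger_gap: 0.0299
```

Run:
```python
from h import *
delta([.6161,.0139,.06],tgt(8,98,0))
```

```text
t 22.2667 pos [0.6175 0.0171 0.1342] toolz [ 0.    -0.001 -1.   ] tooly [0.991 0.133 0.   ] q [-0.01  0.03  1.67 -0.    1.44 -0.15]
shift [-0.0014 -0.0032 -0.0742] rotvec [0.04 0.01 0.38]
```

Emit:
drive_tool(steps=[{"tx": -0.0014, "ty": -0.0032, "tz": -0.025, "rx": 0, "ry": 0, "rz": 0.4, "fingers": 0.02}, {"tx": -0.0014, "ty": -0.0032, "tz": -0.05, "rx": 0, "ry": 0, "rz": 0.4, "fingers": 0.02}, {"tx": -0.0014, "ty": -0.0032, "tz": -0.065, "rx": 0, "ry": 0, "rz": 0.4, "fingers": 0.02}, {"tx": -0.0014, "ty": -0.0032, "tz": -0.074, "rx": 0, "ry": 0, "rz": 0.4, "fingers": 0.02}, {"tx": -0.0014, "ty": -0.0032, "tz": -0.074, "rx": 0, "ry": 0, "rz": 0.4, "fingers": 0.02}, {"tx": -0.0014, "ty": -0.0032, "tz": -0.074, "rx": 0, "ry": 0, "rz": 0.4, "fingers": 0.02}])

```text
t: 22.77
eef_pos: [0.6163, 0.0137, 0.0607]
tool_rot: [0.0, 0.656, 0.755, -0.0]
contact_force: [0.2, -1.1, -1.0]
finger_gap: 0.0297
```

Run:
```python
from h import *
delta([.6161,.0139,.06],tgt(8,98,0))
snap('wrist','w10.png');c=snap('side','side10.png');cv2.imwrite('pics/side10c.png',cv2.resize(c['color'][140:300,250:420],None,fx=4,fy=3.7)[:,:,::-1])
```

```text
t 22.7667 pos [0.6163 0.0137 0.0607] toolz [ 0.    -0.001 -1.   ] tooly [0.99  0.139 0.   ] q [-0.02  0.08  1.75 -0.    1.32 -0.16]
shift [-0.0002  0.0002 -0.0007] rotvec [0.03 0.02 0.01]
```

View pics/w10.png

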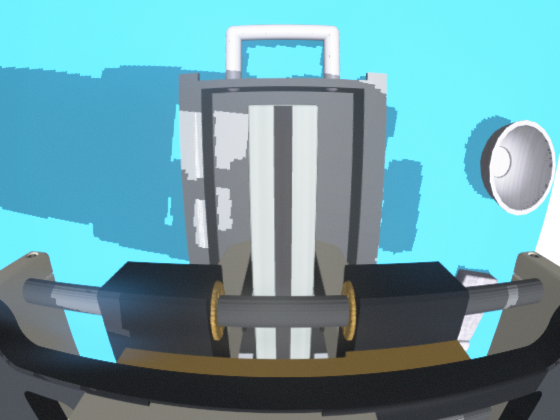

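View pics/side10c.png

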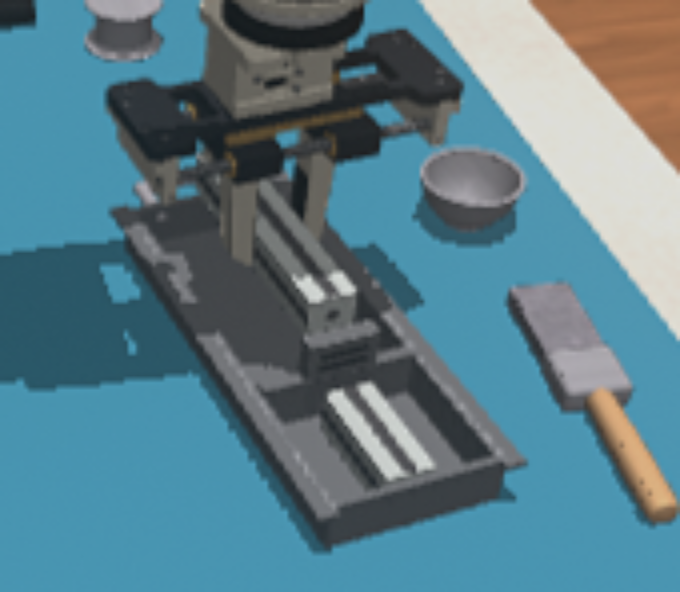

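Wrist view: the rail's far end (283,106) clears the handle-end wall (285,92) and it sits centred between the sides. The near end clears the tab. Lowering.

Emit:
drive_tool(steps=[{"tx": 0, "ty": 0, "tz": -0.012, "rx": 0, "ry": 0, "rz": 0, "fingers": 0.02}, {"tx": 0, "ty": 0, "tz": -0.024, "rx": 0, "ry": 0, "rz": 0, "fingers": 0.02}, {"tx": 0, "ty": 0, "tz": -0.035, "rx": 0, "ry": 0, "rz": 0, "fingers": 0.02}, {"tx": 0, "ty": 0, "tz": -0.043, "rx": 0, "ry": 0, "rz": 0, "fingers": 0.02}, {"tx": 0, "ty": 0, "tz": -0.048, "rx": 0, "ry": 0, "rz": 0, "fingers": 0.02}, {"tx": 0, "ty": 0, "tz": -0.05, "rx": 0, "ry": 0, "rz": 0, "fingers": 0.02}, {"tx": 0, "ty": 0, "tz": -0.051, "rx": 0, "ry": 0, "rz": 0, "fingers": 0.02}, {"tx": 0, "ty": 0, "tz": -0.051, "rx": 0, "ry": 0, "rz": 0, "fingers": 0.02}, {"tx": 0, "ty": 0, "tz": -0.051, "rx": 0, "ry": 0, "rz": 0, "fingers": 0.02}])

```text
t: 23.62
eef_pos: [0.6171, 0.0137, 0.0111]
tool_rot: [0.001, 0.656, 0.755, 0.001]
contact_force: [0.7, 0.1, -0.7]
finger_gap: 0.0293
```

Emit:
drive_tool(steps=[{"tx": 0, "ty": 0, "tz": -0.0012, "rx": 0, "ry": 0, "rz": 0, "fingers": 0.02}, {"tx": 0, "ty": 0, "tz": -0.0024, "rx": 0, "ry": 0, "rz": 0, "fingers": 0.02}, {"tx": 0, "ty": 0, "tz": -0.003, "rx": 0, "ry": 0, "rz": 0, "fingers": 0.02}, {"tx": 0, "ty": 0, "tz": -0.003, "rx": 0, "ry": 0, "rz": 0, "fingers": 0.02}])

```text
t: 23.95
eef_pos: [0.6175, 0.0137, 0.0095]
tool_rot: [0.002, 0.656, 0.755, 0.001]
contact_force: [-5.6, 0.1, 12.2]
finger_gap: 0.0296
```

Floor contact is felt (12 N). Releasing and rising.

Emit:
drive_tool(steps=[{"tx": 0, "ty": 0, "tz": 0, "rx": 0, "ry": 0, "rz": 0, "fingers": 0.042}, {"tx": 0, "ty": 0, "tz": 0, "rx": 0, "ry": 0, "rz": 0, "fingers": 0.042}, {"tx": 0, "ty": 0, "tz": 0, "rx": 0, "ry": 0, "rz": 0, "fingers": 0.042}, {"tx": 0, "ty": 0, "tz": 0.002, "rx": 0, "ry": 0, "rz": 0, "fingers": 0.042}, {"tx": 0, "ty": 0, "tz": 0.015, "rx": 0, "ry": 0, "rz": 0, "fingers": 0.042}, {"tx": 0, "ty": 0, "tz": 0.035, "rx": 0, "ry": 0, "rz": 0, "fingers": 0.042}, {"tx": 0, "ty": 0, "tz": 0.065, "rx": 0, "ry": 0, "rz": 0, "fingers": 0.042}, {"tx": 0, "ty": 0, "tz": 0.1, "rx": 0, "ry": 0, "rz": 0, "fingers": 0.042}, {"tx": 0, "ty": 0, "tz": 0.14, "rx": 0, "ry": 0, "rz": 0, "fingers": 0.042}, {"tx": -0.03, "ty": 0, "tz": 0.18, "rx": 0, "ry": 0, "rz": 0, "fingers": 0.042}, {"tx": -0.06, "ty": 0, "tz": 0.22, "rx": 0, "ry": 0, "rz": 0, "fingers": 0.042}, {"tx": -0.1, "ty": 0, "tz": 0.24, "rx": 0, "ry": 0, "rz": 0, "fingers": 0.042}])

```text
t: 24.95
eef_pos: [0.5326, 0.0137, 0.2433]
tool_rot: [0.003, 0.656, 0.755, 0.002]
contact_force: [0.9, 0.4, 1.2]
finger_gap: 0.0419
```

Emit:
drive_tool(steps=[{"tx": -0.03, "ty": 0, "tz": 0.02, "rx": 0, "ry": 0, "rz": 0, "fingers": 0.042}, {"tx": -0.05, "ty": 0, "tz": 0.02, "rx": 0, "ry": 0, "rz": 0, "fingers": 0.042}, {"tx": -0.05, "ty": 0, "tz": 0.02, "rx": 0, "ry": 0, "rz": 0, "fingers": 0.042}, {"tx": -0.05, "ty": 0, "tz": 0.02, "rx": 0, "ry": 0, "rz": 0, "fingers": 0.042}])

```text
t: 25.28
eef_pos: [0.4821, 0.0137, 0.2648]
tool_rot: [0.004, 0.656, 0.755, 0.003]
contact_force: [0.3, 0.3, -0.2]
finger_gap: 0.042
```

Run:
```python
from h import *
a=np.radians(8);M=np.array([[np.cos(a),-np.sin(a)],[np.sin(a),np.cos(a)]])
W,c0=wcloud();cv2.imwrite('pics/w11.png',c0['color'][:,:,::-1]);src={'wrist':W}
for n in('side','scene'):
    c=snap(n,n+'11.png');src[n]=cloud(c)
    if n=='side':cv2.imwrite('pics/side11c.png',cv2.resize(c['color'][140:300,250:420],None,fx=4,fy=3.7)[:,:,::-1])
for n,W in src.items():
    p=W.reshape(-1,3);q=np.c_[p[:,:2]@M-[.612,-.122],p[:,2]]*1000
    for nm,v0,v1,z0,z1,w in(('short',-136,-56,28,37,25),('long',-34,134,28,37,25),('tab',-70,-20,62,74,20)):
        t=q[(abs(q[:,0])<w)&(q[:,1]>v0)&(q[:,1]<v1)&(q[:,2]>z0)&(q[:,2]<z1)]
        if len(t)>15:
            r=cv2.minAreaRect(t[:,:2].astype(np.float32));A=np.c_[t[:,1],np.ones(len(t))];s=np.linalg.lstsq(A,t[:,2],rcond=None)[0]
            print(n,nm,np.round(r[0],1),np.round(r[1],1),round(r[2],1),'z',round(float(np.median(t[:,2])),1),'slope deg',round(float(np.degrees(s[0])),2))
print(sensors.observe()['t'],sensors.observe()['contact_force'])
```

```text
wrist long [ 0.7 48.4] [ 31.7 160.3] 0.2 z 34.4 slope deg -0.02
side short [  1.2 -97.6] [31.2 76.7] 1.1 z 33.7 slope deg 0.45
side long [ 2.1 50.5] [ 32.6 154.9] 0.4 z 33.7 slope deg 0.03
side tab [  0.  -46.6] [39.  14.5] 1.9 z 66.2 slope deg 5.07
scene short [ -0.7 -96. ] [47.7 79.9] 0.0 z 34.6 slope deg 0.25
scene long [ 2.  50.6] [ 33.3 159.1] 0.4 z 34.7 slope deg 0.1
scene tab [ -0.3 -42.5] [38.8 12.8] 0.4 z 67.8 slope deg -1.33
25.4333 [ 1.08722372 -0.8166306  -0.25898125]
```

View pics/side11c.png

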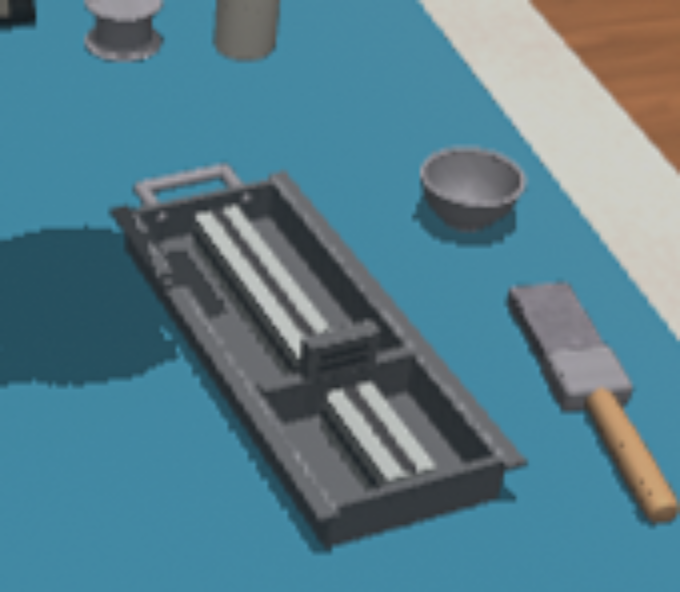

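View pics/scene11.png

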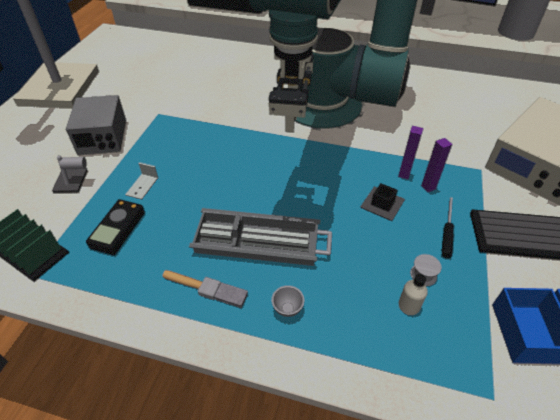

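Both rails lie flat in their compartments (long around (275,238), short around (216,230) in the scene view). The bystanders are where they were and the arm is clear.

```bash
python3 -c "
from rig import workorder
print(workorder.finish_job())"
```

```text
the job is handed in; nothing more can be done
None
```

The job is done and handed in at about 25 s of the 70 s allowed; no verdict was reported.

- **Divider:** I gripped its tab and slid it from about +0.066 m to about -0.044 m. The last checks put it at -0.0425 m (scene camera) and -0.0466 m (side camera), inside the -0.064 to -0.021 m range.
- **Short rail:** it was lowered to floor contact and released. It lies flat at y ≈ -97 mm in the tote frame, with its top at about 34 mm and a slope under 0.5°.
- **Long rail:** I gripped it with the tool tilted, lifted it out and turned it level. I released it a few millimetres above the bench, where it settled flat at (0.500, -0.259). I then took it again with the tool upright, lowered it to floor contact and released it. It lies flat at y ≈ +50 mm, with its top at about 34 mm and a slope of about 0.1° or less.
- **Bystanders:** in the last scene picture they and the purple look-alikes looked unmoved by eye; I did not re-measure them. The arm was clear of everything.

**Disagreements:** the scene and side cameras differ by up to about 6 mm in y, which is why I relied mostly on the wrist camera. Two of the short rail's final footprint readings were too wide (48 to 70 mm), probably from the divider or rim edge, so I relied on the side view (31 x 77 mm) for it.

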